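# Make the breakfast toast

### The job

Make the toast: lift the red lid off the toaster by its knob and lay it flat on the middle of the wooden board, and stand every slice of bread from the rack in a toaster bay of its own. Turn the browning collar to 5, and then, with the bread loaded and the collar set, push the toaster's lever all the way down until it latches. Leave the teapot, the glass and the cup where they are.

Things in the scene. Friction and masses are not known exactly. Their poses are not given: they have to be found in the camera images.
- toaster: steel toaster with black ends, fixed, placed anew each run: 170 mm (its x) by 330 mm (its y), top 185 mm above the table. Origin: middle of its footprint on the table. Two long slots at x = -32 and +32 mm, each parted by a 6 mm wall into bays (y = -60 to 42 and 48 to 150 mm); control deck with collar on top of the -y end, lever sticking out of the -y end face
- slot0 (a point): middle of the mouth of one of the four bread bays, on the toaster's top face 185 mm above the table. Each bay is 20 mm wide (along toaster x) and 102 mm long (along toaster y), straight-walled, with hard square edges; this one at toaster (-32, -9) mm
- slot1 (a point): middle of the mouth of one of the four bread bays, on the toaster's top face 185 mm above the table. Each bay is 20 mm wide (along toaster x) and 102 mm long (along toaster y), straight-walled, with hard square edges; this one at toaster (-32, +99) mm
- slot2 (a point): middle of the mouth of one of the four bread bays, on the toaster's top face 185 mm above the table. Each bay is 20 mm wide (along toaster x) and 102 mm long (along toaster y), straight-walled, with hard square edges; this one at toaster (+32, -9) mm
- slot3 (a point): middle of the mouth of one of the four bread bays, on the toaster's top face 185 mm above the table. Each bay is 20 mm wide (along toaster x) and 102 mm long (along toaster y), straight-walled, with hard square edges; this one at toaster (+32, +99) mm
- carriage (a point): middle of the bread carriage's upper face, on which slices stand in the bays: 140 mm above the table (45 mm below the toaster's top) with the lever up, so that a seated slice sticks out 35 mm; it goes down 45 mm with the lever, and the slices with it
- lever (a joint): travel of the lever and bread carriage in m: 0 = up (start), 0.045 = fully down. Sprung: it takes about 12 N downwards, comes back up by itself if let go in the first 30 mm or so, then snaps to the bottom and stays latched
- lever_top (a point): middle of the upper face of the lever's black knob (38 x 38 x 14 mm), which sticks out 12 to 50 mm beyond the toaster's -y end face (this point 31 mm out); 165 mm above the table while up, 120 mm when down
- collar (a joint): angle of the browning collar in rad, growing as it turns clockwise seen from above, 0 (number 1 set) to 3.1416 (number 7); it clicks every 0.5236 rad (one number; 5 is at 2.094) and settles on the nearest number when let go. Turning it over a click takes about 0.07 Nm
- collar_grip (a point): middle of the top of the browning collar, on its upright axis, 215 mm above the table: a knurled aluminium sleeve 40 mm across, 25 mm tall, on a black skirt 74 mm across, 5 mm high. White numbers 1 to 7 on the skirt turn with it; the one at the fixed red index bar on the toaster's -x side is set. The axis is at toaster (0, -115) mm
- lid: the toaster's red sheet dust lid, 120 mm (its x) by 218 mm (its y) by 6 mm, 0.22 kg, loose; it starts lying over the bays. Origin: middle of its underside; z up. In its middle a round wooden knob 30 mm across, from 18 to 40 mm above the underside, on a stem 16 mm across
- board: the dark wooden board on which the lid is to be laid, 260 mm (its x) by 170 mm (its y) by 15 mm thick, with a 90 mm handle tongue at its +x end; fixed to the table, placed differently each run, at either side of the toaster. Origin: middle of its underside without the tongue
- rack: wire toast rack, 200 mm (its x) by 106 mm (its y), loose but heavy (0.7 kg), on the other side of the toaster from the board; origin: middle of its underside. Places at x = -66, -22, 22, 66 mm, each between two wire arches (17 mm apart, up to 42 mm above the table); slices stand on its floor, 6 mm above the table; low rails at the ends keep them centred in y
- slice0: a firm slice of dark rye bread, a flat slab 13 mm thick (its x) by 90 mm (its y) by 80 mm tall (its z), 55 g, origin at its middle; it starts standing upright in one of the four places of the toast rack, its flat faces along the rack's y, its top edge 86 mm above the table. Absent in some runs
- slice1: a firm slice of dark rye bread, a flat slab 13 mm thick (its x) by 90 mm (its y) by 80 mm tall (its z), 55 g, origin at its middle; it starts standing upright in one of the four places of the toast rack, its flat faces along the rack's y, its top edge 86 mm above the table. Absent in some runs
- slice2: a firm slice of dark rye bread, a flat slab 13 mm thick (its x) by 90 mm (its y) by 80 mm tall (its z), 55 g, origin at its middle; it starts standing upright in one of the four places of the toast rack, its flat faces along the rack's y, its top edge 86 mm above the table. Absent in some runs
- slice3: a firm slice of dark rye bread, a flat slab 13 mm thick (its x) by 90 mm (its y) by 80 mm tall (its z), 55 g, origin at its middle; it starts standing upright in one of the four places of the toast rack, its flat faces along the rack's y, its top edge 86 mm above the table. Absent in some runs
- teapot: white china teapot, 114 mm across, 162 mm high, stands behind the toaster; origin: middle of its underside. Not to be disturbed
- tumbler: water glass, 72 mm across, 92 mm high, behind the toaster; origin: middle of its underside. Not to be disturbed
- cup: white china cup with a handle, 78 mm across, 72 mm high, behind the toaster; origin: middle of its underside. Not to be disturbed
There are look-alikes about, which are no part of the job. Leave any pink or purple look-alike of the slice3 alone.

How it is judged:
By the outcome, as a careful person would: the job done as asked, in the order asked, and still so for the second after the job is handed in, with the robot touching nothing.
Of slice0, slice1, slice2, slice3 only 3 to 4 are there at a start; the rules pass over those that are not, and their reading is None.
At some moment in a run one of lid, rack may be knocked a few centimetres aside while the robot is not near it.
It also fails if it takes over 210 s, if anything falls off the work surface, if the arm or the gripper's body presses on something with over 40 N, if the wrist force passes 120 N, or if a joint passes its speed limit or range.

### The arm

A 6-joint arm with a two-finger parallel gripper is mounted at the origin on the work surface. World frame = base frame: x ahead of the robot, y to its left, z up, the work surface at z = 0. Lengths are in m, angles in rad, forces in N, time in s.
With the tool pointing down it reaches from about 0.425 to 0.95 m from the base axis. Payload 3.5 kg.
Tool frame: the origin (TCP) lies at the very end of the fingers, on their centre line; the grasp point (between the pads) lies 19 mm behind it; y points along the fingers, z is the direction in which the jaws open and shut, and the axes are right-handed (so a half turn about y gives the same grasp; the last joint's range is limited). The gripper opens to 85 mm and grips with 20 to 120 N. Pads are 22 mm wide; open, the fingers measure 114 mm over their backs; the gripper's body (76 mm by 85 mm) begins 54 mm behind the grasp point. The pads swing forward as they close: fully open they stand 13 mm farther back than shut.
Start: joints at [-1.397, 0.286, 1.577, -0, 1.279, -0.15], TCP at [0.215, -0.64, 0.231] pointing down, gripper open.
Joint ranges: [-2.77, 2.77], [-0.9, 2.22], [0.21, 2.48], [-1.53, 4.67], [0.24, 2.81], [-2.84, 2.84]. Speed limits (rad/s): [2.79, 2.79, 3.14, 3.14, 3.14, 3.14].

### API

Orientations are given as a unit quaternion [x, y, z, w].
In Python, from plant import ctrl gives the robot as it stands. The module is installed in compiled form; this text tells all that it offers.
- The arm moves only by the tool jog_arm, never from a script. Its argument "deltas" is a list of rows, each a list of 3 entries, a list of its own where there are three numbers: the turn, a rotation vector about the tool's x, y, z in rad, then the shift along the tool's x, y, z in m, then the opening, from 0 (shut) to 1 (fully open). In form: [[[wx, wy, wz], [dx, dy, dz], gripper], ...]. A call has 1 to 10 rows; each row is the pose to reach, as a shift and turn from the pose measured when the call began, along the tool's axes at that moment; what a row does not reach only later rows make up. A row lasts 1/12 s, in which the tool goes at most 41.7 mm and 7.16 degrees, less where a joint would pass 70% of its speed; a pose out of reach is approached as far as the arm can. A call with a gripper value outside its range is refused whole. The fingers move at their own pace and stop on an object; "force" is the grip in N (left out, the last holds). Time passes only in rows, so rows that repeat a pose let the fingers close. It gives the time, the measured TCP pose, the force and the opening at its end, in the units of the state.
- ctrl.get_state(): the state, without advancing time (a new reading comes with each control period).
- ctrl.read_camera(name): name is "side" or "top" or "wrist"; returns a dict with "pixels" (480x640x3 uint8, blue, green, red), "range_z" (480x640 float32, m along the optical axis (not along the pixel's ray), 0 where there is no reading), "fx", "fy", "cx", "cy" (pixels), "T" (4x4, takes a point from camera to world coordinates); the wrist camera has in their place "mount" (4x4, takes a point from camera to tool coordinates, whose origin is the TCP and whose axes are the tool frame's). Camera axes: x right, y up, looking along -z (the intrinsics and any distortion apply to the point x, -y, -z); pixel columns grow to the right and rows downward; lengths in m; the calibration is good to about 2 mm. A picture is of the moment at which its call begins: read the wrist's pose just before it.
- ctrl.sign_off(): hands the job in, once; it reports no verdict.
The state is a dict: "time": time; "qpos": joint angles; "dq": joint speeds; "joint_efforts": joint torques, N m; "eef_pos": TCP position; "tcp_rot": TCP orientation; "contact_force": force on the tool from outside, world axes, zero at the start; "wrist_torque": the same for the moment, N m; "opening": opening from 0.0 (shut) to 1.0 (fully open).
Only numpy, scipy, OpenCV 4.12 (cv2) and the standard library are available. Lean on these libraries where they do the work, as an engineer would, in place of code of your own. Each camera call takes 0.05 s, during which the arm holds its last target.

## Working session

There is one attempt and no reset: what is moved stays moved. The work goes in short steps, Python scripts to look and compute and a tool call to move; the robot and the scene stay as the last step left them, time stands still between calls to the robot, and variables do not carry over. Pictures are saved under pics/ and viewed, and the job is handed in when it is done.

Besides the shell and the picture viewer there is one more tool, called by a JSON object that holds its "name" and its "arguments", one argument or row to a line. jog_arm: Moves the arm, as the interface text tells. Its arguments: {"type":"object","properties":{"deltas":{"type":"array","items":{"type":"array"}},"force":{"type":"number"}},"required":["deltas"]}

```bash
mkdir -p pics; ls; cat > h.py <<'E'
import numpy as np, cv2
from plant import ctrl
from scipy.spatial.transform import Rotation as R
def cam(n,save=None):
    s=ctrl.get_state(); c=ctrl.read_camera(n)
    if 'T' not in c:
        M=np.eye(4);M[:3,:3]=R.from_quat(s['tcp_rot']).as_matrix();M[:3,3]=s['eef_pos'];c['T']=M@c['mount']
    if save: cv2.imwrite('pics/'+save,c['pixels'])
    return c
def world(c):
    z=c['range_z'];v,u=np.mgrid[0:480,0:640]
    P=np.stack([(u-c['cx'])/c['fx']*z,-(v-c['cy'])/c['fy']*z,-z],-1)
    W=P@c['T'][:3,:3].T+c['T'][:3,3];W[z==0]=np.nan
    return W
E
python3 - <<'E'
from h import *
s=ctrl.get_state();print(s); print(R.from_quat(s['tcp_rot']).as_matrix())
for n in('side','top','wrist'):
    c=cam(n,n+'0.png');print(n,{k:v for k,v in c.items() if k not in('pixels','range_z')})
    np.savez(n+'0.npz',W=world(c),px=c['pixels'])
E
```

```text
pics
{'time': 0.0, 'qpos': array([-1.39699785e+00,  2.87164086e-01,  1.57817824e+00,  1.39594767e-05,
        1.27862949e+00, -1.49988798e-01]), 'dq': array([-1.03078549e-03, -2.01316541e-04,  5.52809371e-04, -5.71952983e-05,
       -1.62392095e-03,  4.01531876e-05]), 'joint_efforts': array([-1.17774894e-04, -4.05980587e+01, -2.92624193e+01, -1.65056822e-04,
        5.67416995e-03,  5.24473638e-07]), 'eef_pos': array([ 0.21467979, -0.63925063,  0.22994758]), 'tcp_rot': array([-0.11398048,  0.69870142, -0.69701911,  0.1139699 ]), 'contact_force': array([-0.38366437, -0.86365971,  0.24907073]), 'wrist_torque': array([0.01645033, 0.02073454, 0.0174055 ]), 'opening': 0.9956080788586773}
[[-9.48038621e-01 -3.98248025e-04  3.18155018e-01]
 [-3.18155053e-01  2.34562210e-03 -9.48035791e-01]
 [-3.68718059e-04 -9.99997170e-01 -2.35044496e-03]]
side {'fx': 591.3336628548027, 'fy': 591.3336628548027, 'cx': 322.2000454342858, 'cy': 235.19123217877464, 'T': array([[-0.74458151,  0.49643914, -0.44625839, -0.13047388],
       [-0.66751284, -0.55873063,  0.49218563,  0.69612813],
       [-0.00499802,
[... 471 characters left out ...]
x': 336.9330403468073, 'fy': 336.9330403468073, 'cx': 325.55051249545363, 'cy': 240.6914654259334, 'mount': array([[-1.05034664e-03, -9.57855429e-01, -2.87248801e-01,
        -7.22532893e-02],
       [-1.01366080e-03,  2.87249831e-01, -9.57855160e-01,
        -1.43036946e-01],
       [ 9.99998935e-01, -7.14907100e-04, -1.27265239e-03,
         2.51871895e-04],
       [ 0.00000000e+00,  0.00000000e+00,  0.00000000e+00,
         1.00000000e+00]]), 'T': array([[ 0.31917741,  0.90773561,  0.27228999,  0.28332033],
       [-0.9476943 ,  0.30606504,  0.09055224, -0.61687659],
       [-0.00114096, -0.2869499 ,  0.95794491,  0.3731088 ],
       [ 0.        ,  0.        ,  0.        ,  1.        ]])}
```

View pics/top0.png

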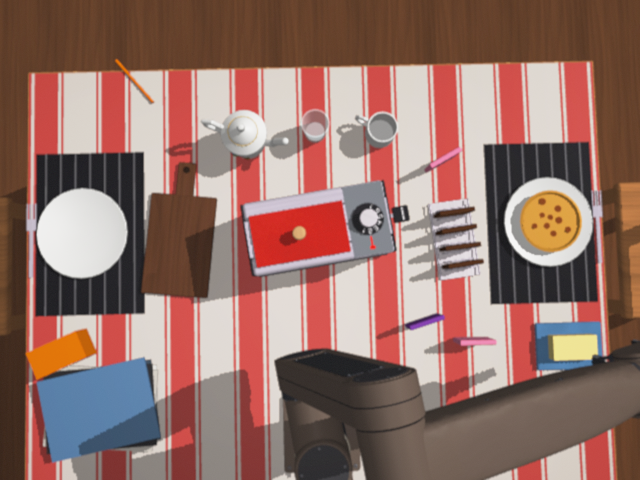

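View pics/side0.png

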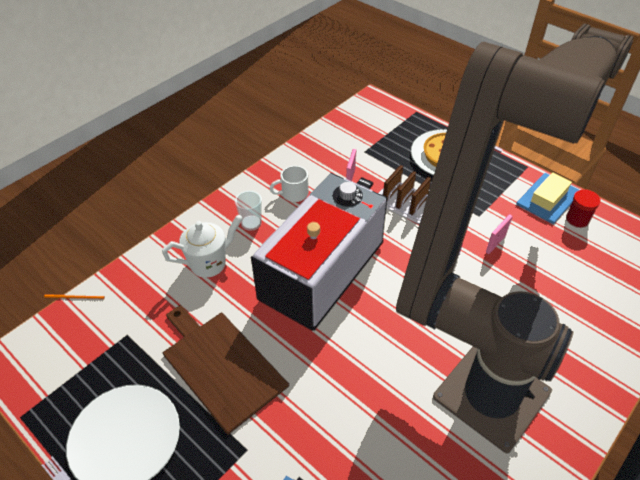

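View pics/wrist0.png

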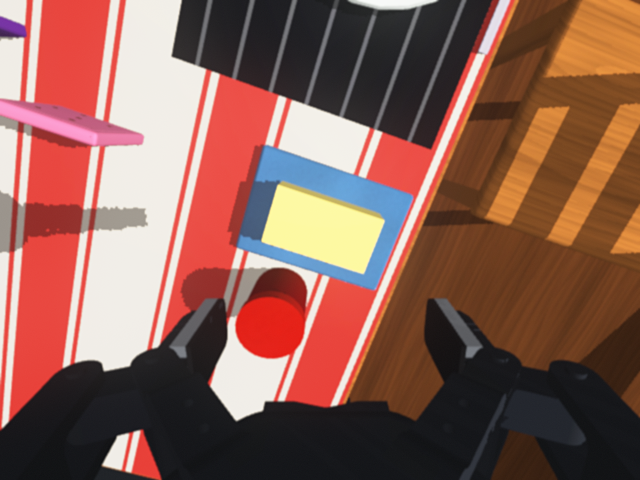

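```bash
cat > m.py <<'E'
from h import *
def rect(W,m,name):
    p=W[m][:,:2].astype(np.float32)
    (c,sz,a)=cv2.minAreaRect(p*1000); print(name,len(p),'c',np.round(c,1),'sz',np.round(sz,1),'a',round(a,2),'z',np.nanmedian(W[m][:,2]).round(4))
def comps(m,minn=25):
    n,l,st,ce=cv2.connectedComponentsWithStats(m.astype(np.uint8))
    return [l==i for i in range(1,n) if st[i,4]>=minn]
E
python3 - <<'E'
from m import *
for n in('top','side'):
    d=np.load(n+'0.npz');W=d['W'];px=d['px'].astype(int);b,g,r=px[...,0],px[...,1],px[...,2]
    z=W[...,2];X=W[...,0];Y=W[...,1]
    area=(X>.3)&(X<.9)
    for k,m in enumerate(comps((z>.175)&(z<.2)&area&(abs(Y)<.3),200)): rect(W,m,n+' toastertop')
    for m in comps((z>.18)&(z<.2)&(r>130)&(g<60),200): rect(W,m,n+' lid')
    for m in comps((z>.2)&(z<.24)&(X>.4)&(X<.7)&(abs(Y)<.3),15): rect(W,m,n+' knob/collar')
    for m in comps((z>.155)&(z<.172)&(X>.4)&(X<.7)&(Y<0)&(Y>-.3),10): rect(W,m,n+' lever')
    for m in comps((z>.008)&(z<.022)&(Y>.1)&(Y<.5)&(X>.35)&(r<130),300): rect(W,m,n+' board')
    for m in comps((z>.07)&(z<.095)&(Y<-.2)&(Y>-.5)&(X>.4)&(X<.65)&(r<140),8): rect(W,m,n+' slice')
    for m in comps((z>.03)&(z<.05)&(Y<-.2)&(Y>-.5)&(X>.4)&(X<.65),8): rect(W,m,n+' rackish')
E
```

```text
top toastertop 10301 c [505.5  -4.1] sz [170.  338.9] a 8.59 z 0.1884
top lid 4394 c [490.5  39.5] sz [114.3 213.1] a 8.55 z 0.1913
top knob/collar 266 c [ 521.7 -117.5] sz [39.9 38.9] a 43.32 z 0.215
top knob/collar 141 c [492.   38.8] sz [27.9 28.7] a 47.7 z 0.2247
top lever 267 c [ 534.1 -194.8] sz [37.7 42.8] a 8.86 z 0.1648
top board 6846 c [525.4 347.8] sz [172.2 345. ] a 83.84 z 0.0152
top slice 179 c [ 545.  -348.6] sz [12.2 88.5] a 5.74 z 0.0852
top slice 178 c [ 501.  -350.8] sz [12.3 88.7] a 6.81 z 0.0862
top slice 179 c [ 458.2 -359.5] sz [12.5 89.3] a 5.24 z 0.086
top slice 188 c [ 415.  -362.9] sz [13.3 86.9] a 7.43 z 0.086
top rackish 20 c [ 558.1 -356.2] sz [ 3.5 45. ] a 7.16 z 0.0418
top rackish 9 c [ 553.9 -322.6] sz [ 2.8 19. ] a 11.64 z 0.0363
top rackish 8 c [ 538.7 -305.9] sz [11.5  4.4] a 30.05 z 0.0402
top rackish 58 c [ 536.3 -347.9] sz [ 6.5 70.2] a 6.1 z 0.0411
top rackish 43 c [ 512.7 -351.2] sz [ 4.  70.5] a 6.38 z 0.0381
top rackish 59 c [ 493.8 -347.8] sz [82.3 13.2] a 88.94 z 0.0414
top rackish 43 c [ 469.  -355.3] sz [ 3.6 68.9] a 6.49 z 0.0404
top ra
[... 404 characters left out ...]
 [ 519.9 -115.9] sz [39.3 44. ] a 40.43 z 0.2145
side knob/collar 160 c [491.9  40.8] sz [27.6 34.4] a 42.07 z 0.2237
side lever 122 c [ 531.9 -198.9] sz [39.7 34.1] a 11.28 z 0.1651
side lever 162 c [432.7 -90.5] sz [  4.5 182.8] a 8.91 z 0.163
side board 8240 c [524.4 348.5] sz [172.7 350.1] a 83.07 z 0.0156
side slice 162 c [ 543.3 -350.1] sz [17.7 98.5] a 8.63 z 0.0844
side slice 153 c [ 499.8 -352.7] sz [13.9 94.4] a 9.07 z 0.0841
side slice 163 c [ 456.6 -357.9] sz [14.8 93.4] a 6.38 z 0.0844
side rackish 89 c [ 537.  -347.2] sz [88.6 22.4] a 87.51 z 0.041
side rackish 98 c [ 501.5 -350.9] sz [27.9 96.3] a 8.94 z 0.0412
side rackish 102 c [ 451.3 -358.8] sz [96.2 23.5] a 85.92 z 0.0403
```

```bash
cat >> h.py <<'E'
def go(*wps):
    """wps: (x,y,z,heading_deg of tool z axis); prints rotvec & shift in current tool axes"""
    s=ctrl.get_state();Rc=R.from_quat(s['tcp_rot']).as_matrix();p=s['eef_pos']
    h=np.degrees(np.arctan2(Rc[1,2],Rc[0,2]))
    print('t %.2f'%s['time'],'pos',np.round(p,4),'head %.2f'%h,'op %.3f'%s['opening'],'F',np.round(s['contact_force'],1),'q',np.round(s['qpos'],2))
    for (x,y,z,H) in wps:
        t=np.radians(H);zc=np.array([np.cos(t),np.sin(t),0]);yc=np.array([0,0,-1.]);xc=np.cross(yc,zc)
        Rt=np.stack([xc,yc,zc],1)
        w=R.from_matrix(Rc.T@Rt).as_rotvec();d=Rc.T@(np.array([x,y,z])-p)
        print('  ->',[x,y,z,H],'[%.4f,%.4f,%.4f] [%.4f,%.4f,%.4f]'%(*w,*d),'rows>=%.1f'%max(np.linalg.norm(d)/.0417,np.degrees(np.linalg.norm(w))/7.16))
E
python3 - <<'E'
from h import *
go((.492,.0395,.30,-71.5))
import cv2
im=cv2.imread('pics/top0.png');cv2.imwrite('pics/col.png',cv2.resize(im[170:260,330:420],None,fx=6,fy=6,interpolation=cv2.INTER_CUBIC))
E
```

```text
t 0.15 pos [ 0.2147 -0.6394  0.2302] head -71.45 op 1.000 F [ 0.1  0.1 -0.3] q [-1.4   0.29  1.58  0.    1.28 -0.15]
  -> [0.492, 0.0395, 0.3, -71.5] [0.0019,0.0009,-0.0003] [-0.4789,-0.0686,-0.5555] rows>=17.7
```

View pics/col.png

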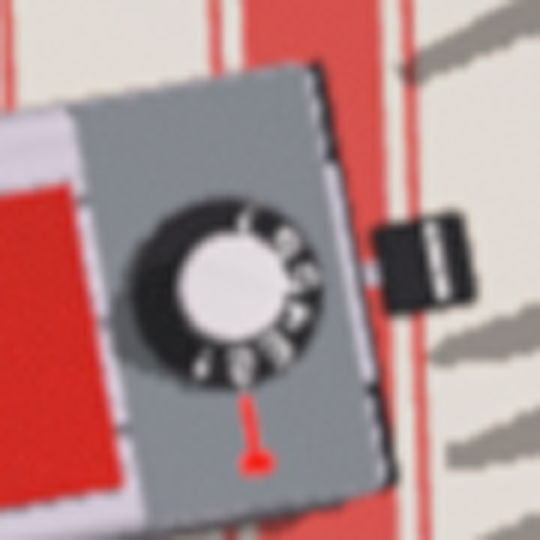

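{"name": "jog_arm", "arguments": {
  "deltas": [
    [[0, 0, 0], [0, -0.04, 0], 0.6],
    [[0, 0, 0], [-0.02, -0.07, -0.025], 0.6],
    [[0, 0, 0], [-0.24, -0.07, -0.278], 0.6],
    [[0, 0, 0], [-0.24, -0.07, -0.278], 0.6],
    [[0, 0, 0], [-0.24, -0.07, -0.278], 0.6],
    [[0, 0, 0], [-0.479, -0.07, -0.555], 0.6],
    [[0, 0, 0], [-0.479, -0.07, -0.555], 0.6],
    [[0, 0, 0], [-0.479, -0.07, -0.555], 0.6],
    [[0, 0, 0], [-0.479, -0.07, -0.555], 0.6],
    [[0, 0, 0], [-0.479, -0.07, -0.555], 0.6]
  ],
  "force": 40
}}

```text
time: 0.98
eef_pos: [0.3521, -0.3006, 0.2999]
tcp_rot: [-0.114, 0.699, -0.697, 0.114]
contact_force: [1.8, -0.3, -0.4]
opening: 0.598
```

```bash
python3 - <<'E'
from h import *
go((.492,.0395,.30,-71.5))
E
```

```text
t 0.98 pos [ 0.3521 -0.3006  0.2999] head -71.48 op 0.598 F [ 1.8 -0.3 -0.4] q [-0.93 -0.25  1.99  0.    1.4   0.32]
  -> [0.492, 0.0395, 0.3, -71.5] [0.0020,0.0003,-0.0004] [-0.2406,0.0006,-0.2781] rows>=8.8
```

{"name": "jog_arm", "arguments": {
  "deltas": [
    [[0, 0, 0], [-0.241, 0, -0.278], 0.6],
    [[0, 0, 0], [-0.241, 0, -0.278], 0.6],
    [[0, 0, 0], [-0.241, 0, -0.278], 0.6],
    [[0, 0, 0], [-0.241, 0, -0.278], 0.6],
    [[0, 0, 0], [-0.241, 0, -0.278], 0.6],
    [[0, 0, 0], [-0.241, 0, -0.278], 0.6],
    [[0, 0, 0], [-0.241, 0, -0.278], 0.6],
    [[0, 0, 0], [-0.241, 0, -0.278], 0.6],
    [[0, 0, 0], [-0.241, 0, -0.278], 0.6],
    [[0, 0, 0], [-0.241, 0, -0.278], 0.6]
  ]
}}

```text
time: 1.82
eef_pos: [0.4932, 0.0448, 0.3002]
tcp_rot: [-0.116, 0.699, -0.696, 0.116]
contact_force: [-1.1, -0.2, 1.0]
opening: 0.6
```

```bash
python3 - <<'E'
from m import *
c=cam('wrist','w1.png');W=world(c);m=(W[...,2]>.205)&(W[...,2]<.232)
for k in comps(m,50): rect(W,k,'k')
c=cam('top','t1.png');W=world(c);px=c['pixels'].astype(int)
for k in comps((W[...,2]>.205)&(W[...,2]<.232)&(W[...,0]>.4)&(W[...,0]<.6)&(abs(W[...,1])<.2),20): rect(W,k,'top')
go((.492,.0395,.25,-71.5),(.492,.0395,.197,-71.5))
E
```

```text
k 1520 c [492.7  39.7] sz [28.6 28.7] a 72.3 z 0.225
k 2650 c [ 523.  -116.7] sz [40.9 40.9] a 31.05 z 0.2153
top 259 c [ 521.7 -117.4] sz [39.8 39. ] a 43.31 z 0.2153
t 1.92 pos [0.4922 0.0408 0.3   ] head -71.29 op 0.600 F [-1.2 -0.6 -0.2] q [-0.12 -0.17  1.93  0.    1.38  1.12]
  -> [0.492, 0.0395, 0.25, -71.5] [0.0021,0.0037,0.0009] [0.0006,0.0500,0.0012] rows>=1.2
  -> [0.492, 0.0395, 0.197, -71.5] [0.0021,0.0037,0.0009] [0.0005,0.1030,0.0013] rows>=2.5
```

View pics/w1.png

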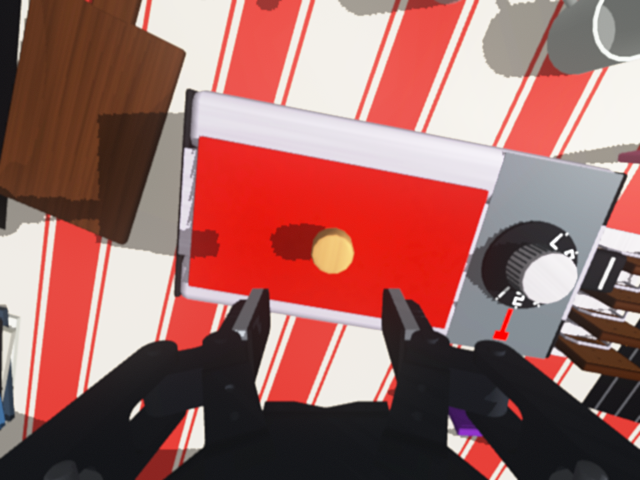

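{"name": "jog_arm", "arguments": {
  "deltas": [
    [[0, 0, 0], [0, 0.03, 0.001], 0.6],
    [[0, 0, 0], [0, 0.06, 0.001], 0.6],
    [[0, 0, 0], [0, 0.08, 0.001], 0.6],
    [[0, 0, 0], [0, 0.095, 0.001], 0.6],
    [[0, 0, 0], [0, 0.102, 0.001], 0.6],
    [[0, 0, 0], [0, 0.102, 0.001], 0.6],
    [[0, 0, 0], [0, 0.102, 0.001], 0.2],
    [[0, 0, 0], [0, 0.102, 0.001], 0.2],
    [[0, 0, 0], [0, 0.102, 0.001], 0.2],
    [[0, 0, 0], [0, 0.102, 0.001], 0.2]
  ]
}}

```text
time: 2.75
eef_pos: [0.4933, 0.0395, 0.1997]
tcp_rot: [-0.114, 0.698, -0.698, 0.115]
contact_force: [0.1, -2.0, 1.8]
opening: 0.334
```

```bash
python3 - <<'E'
from h import *
go()
E
```

```text
t 2.75 pos [0.4933 0.0395 0.1997] head -71.30 op 0.334 F [ 0.1 -2.   1.8] q [-0.13 -0.09  2.04  0.    1.19  1.12]
```

{"name": "jog_arm", "arguments": {
  "deltas": [
    [[0, 0, 0], [0, 0, 0], 0.2],
    [[0, 0, 0], [0, 0, 0], 0.2],
    [[0, 0, 0], [0, -0.01, 0], 0.2],
    [[0, 0, 0], [0, -0.03, 0], 0.2],
    [[0, 0, 0], [0, -0.05, 0], 0.2],
    [[0, 0, 0], [0, -0.08, 0], 0.2],
    [[0, 0, 0], [0, -0.1, 0], 0.2],
    [[0, 0, 0], [0, -0.1, 0], 0.2]
  ],
  "force": 60
}}

```text
time: 3.42
eef_pos: [0.4954, 0.0394, 0.3058]
tcp_rot: [0.111, -0.697, 0.699, -0.119]
contact_force: [0.0, -0.2, -0.7]
opening: 0.328
```

```bash
python3 - <<'E'
from m import *
c=cam('top','t2.png');W=world(c);px=c['pixels'].astype(int);b,g,r=px[...,0],px[...,1],px[...,2]
for k in comps((W[...,2]>.25)&(W[...,2]<.31)&(r>110)&(g<70),100): rect(W,k,'lid');print(np.polyfit(*W[k][:,[0,2]].T,1),np.polyfit(*W[k][:,[1,2]].T,1))
go((.4807,.3526,.30,4),(.4807,.3526,.12,4))
E
```

```text
lid 1127 c [505.3 -41.5] sz [116.2  57.5] a 5.96 z 0.2976
[0.00954443 0.29275157] [-0.00317077  0.2973696 ]
lid 497 c [479.7 135.5] sz [115.3  32. ] a 2.88 z 0.2971
[0.01232167 0.29105702] [-0.0274109   0.30089869]
lid 775 c [454.2  49.4] sz [ 50.5 121.7] a 17.27 z 0.2969
[0.00894043 0.29281995] [-0.00504317  0.29712825]
t 3.47 pos [0.4944 0.0395 0.3027] head -71.28 op 0.327 F [-0.  -0.8 -2.6] q [-0.13 -0.17  1.93  0.    1.38  1.12]
  -> [0.4807, 0.3526, 0.3, 4] [-0.0065,-1.3139,-0.0043] [-0.0875,0.0026,-0.3010] rows>=10.5
  -> [0.4807, 0.3526, 0.12, 4] [-0.0065,-1.3139,-0.0043] [-0.0863,0.1826,-0.3014] rows>=10.5
```

View pics/t2.png

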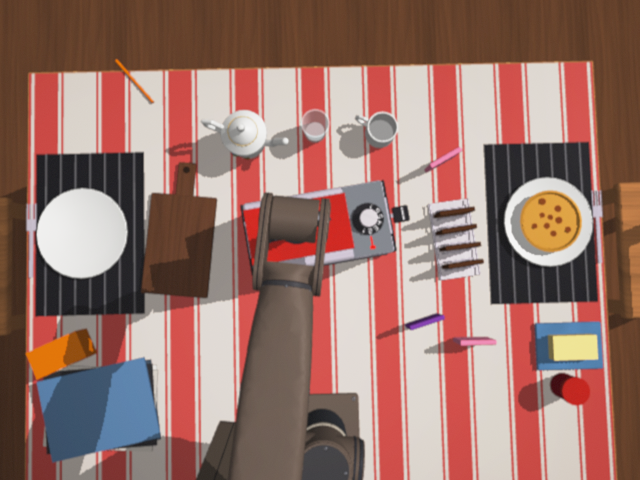

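{"name": "jog_arm", "arguments": {
  "deltas": [
    [[0, -0.12, 0], [-0.009, 0, -0.03], 0.2],
    [[0, -0.24, 0], [-0.018, 0, -0.06], 0.2],
    [[0, -0.36, 0], [-0.027, 0, -0.09], 0.2],
    [[0, -0.48, 0], [-0.036, 0, -0.12], 0.2],
    [[0, -0.6, 0], [-0.045, 0, -0.15], 0.2],
    [[0, -0.72, 0], [-0.054, 0, -0.18], 0.2],
    [[0, -0.84, 0], [-0.062, 0, -0.21], 0.2],
    [[0, -0.96, 0], [-0.07, 0, -0.24], 0.2],
    [[0, -1.08, 0], [-0.078, 0, -0.27], 0.2],
    [[0, -1.2, 0], [-0.086, 0, -0.3], 0.2]
  ]
}}

```text
time: 4.3
eef_pos: [0.4781, 0.3523, 0.2994]
tcp_rot: [0.49, -0.508, 0.511, -0.491]
contact_force: [0.5, 0.2, -2.2]
opening: 0.327
```

```bash
python3 - <<'E'
from m import *
go((.4807,.3526,.30,4),(.4807,.3526,.12,4))
E
```

```text
t 4.30 pos [0.4781 0.3523 0.2994] head -2.17 op 0.327 F [ 0.5  0.2 -2.2] q [ 0.47  0.06  1.71 -0.    1.37  0.5 ]
  -> [0.4807, 0.3526, 0.3, 4] [-0.0030,-0.1077,0.0022] [-0.0004,-0.0006,0.0026] rows>=0.9
  -> [0.4807, 0.3526, 0.12, 4] [-0.0030,-0.1077,0.0022] [-0.0007,0.1794,0.0020] rows>=4.3
```

{"name": "jog_arm", "arguments": {
  "deltas": [
    [[0, -0.108, 0], [0, 0.03, 0.002], 0.2],
    [[0, -0.108, 0], [0, 0.07, 0.002], 0.2],
    [[0, -0.108, 0], [0, 0.11, 0.002], 0.2],
    [[0, -0.108, 0], [0, 0.15, 0.002], 0.2],
    [[0, -0.108, 0], [0, 0.19, 0.002], 0.2],
    [[0, -0.108, 0], [0, 0.22, 0.002], 0.2],
    [[0, -0.108, 0], [0, 0.24, 0.002], 0.2],
    [[0, -0.108, 0], [0, 0.24, 0.002], 0.2],
    [[0, -0.108, 0], [0, 0.24, 0.002], 0.2]
  ]
}}

```text
time: 5.05
eef_pos: [0.4785, 0.3506, 0.0563]
tcp_rot: [0.519, -0.482, 0.483, -0.515]
contact_force: [-0.5, -0.4, -1.6]
opening: 0.329
```

```bash
python3 - <<'E'
from m import *
for n in('top','side'):
    c=cam(n,n+'3.png');W=world(c);px=c['pixels'].astype(int);b,g,r=px[...,0],px[...,1],px[...,2]
    rect(W,(W[...,2]>.03)&(W[...,2]<.1)&(r>110)&(g<70)&(W[...,1]>.2)&(W[...,1]<.5)&(W[...,0]>.35),n)
go((.4807,.3526,.035,4))
E
```

```text
top 1857 c [478.3 348.7] sz [120.6 217.9] a 84.43 z 0.0478
side 3490 c [478.5 351. ] sz [121.1 220.1] a 83.99 z 0.0507
t 5.15 pos [0.4815 0.3521 0.0605] head 4.02 op 0.327 F [ 0.2  0.3 -2.1] q [ 0.46  0.31  1.89 -0.    0.94  0.4 ]
  -> [0.4807, 0.3526, 0.035, 4] [-0.0044,0.0003,0.0017] [-0.0006,0.0255,-0.0009] rows>=0.6
```

View pics/side3.png

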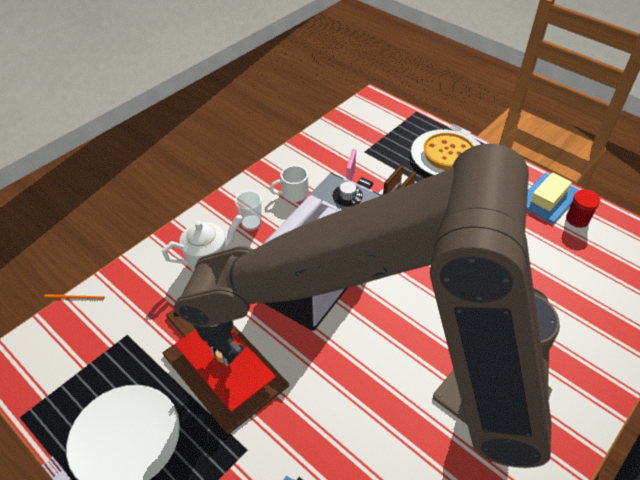

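View pics/top3.png

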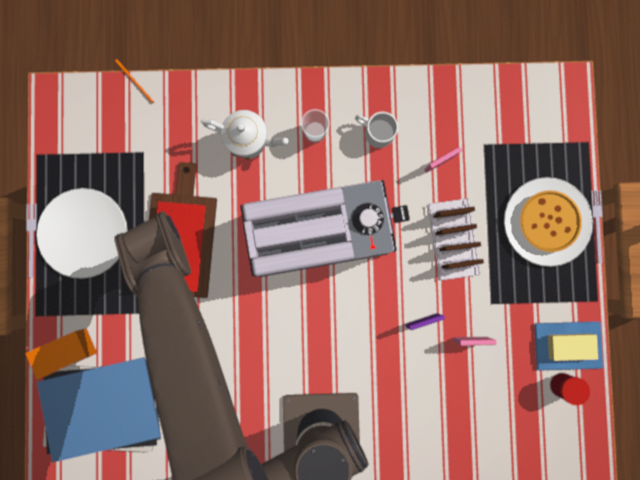

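{"name": "jog_arm", "arguments": {
  "deltas": [
    [[0, 0, 0], [-0.002, 0.012, 0.002], 0.2],
    [[0, 0, 0], [-0.002, 0.02, 0.002], 0.2],
    [[0, 0, 0], [-0.002, 0.025, 0.002], 0.2],
    [[0, 0, 0], [-0.002, 0.028, 0.002], 0.2],
    [[0, 0, 0], [-0.002, 0.029, 0.002], 0.2],
    [[0, 0, 0], [-0.002, 0.029, 0.002], 0.2]
  ]
}}

```text
time: 5.65
eef_pos: [0.4832, 0.3541, 0.0311]
tcp_rot: [-0.517, 0.481, -0.484, 0.518]
contact_force: [-0.3, 0.5, -2.3]
opening: 0.329
```

{"name": "jog_arm", "arguments": {
  "deltas": [
    [[0, 0, 0], [0, 0.002, 0], 0.2],
    [[0, 0, 0], [0, 0.002, 0], 0.2],
    [[0, 0, 0], [0, 0.002, 0], 0.2]
  ]
}}

```text
time: 5.9
eef_pos: [0.4839, 0.3543, 0.0299]
tcp_rot: [-0.516, 0.481, -0.484, 0.518]
contact_force: [0.4, 0.5, 0.6]
opening: 0.331
```

{"name": "jog_arm", "arguments": {
  "deltas": [
    [[0, 0, 0], [0, 0, 0], 0.6],
    [[0, 0, 0], [0, 0, 0], 0.6],
    [[0, 0, 0], [0, 0, 0], 0.6],
    [[0, 0, 0], [0, 0, 0], 0.6],
    [[0, 0, 0], [0, -0.03, 0], 0.6],
    [[0, 0, 0], [0, -0.07, 0], 0.6],
    [[0, 0, 0], [0, -0.11, 0], 0.6],
    [[0, 0, 0], [0, -0.15, 0], 0.6],
    [[0, 0, 0], [0, -0.2, 0], 0.6],
    [[0, 0, 0], [0, -0.27, 0], 0.6]
  ]
}}

```text
time: 6.73
eef_pos: [0.4822, 0.3544, 0.2651]
tcp_rot: [-0.516, 0.481, -0.484, 0.518]
contact_force: [0.5, 0.8, -0.1]
opening: 0.6
```

```bash
python3 - <<'E'
from m import *
for n in('top','side'):
    c=cam(n,n+'4.png');W=world(c);px=c['pixels'].astype(int);b,g,r=px[...,0],px[...,1],px[...,2]
    rect(W,(W[...,2]>.015)&(W[...,2]<.03)&(r>110)&(g<70)&(W[...,1]>.2)&(W[...,1]<.5)&(W[...,0]>.35),n)
    z=W[...,2];X=W[...,0];Y=W[...,1]
    for m in comps((z>.07)&(z<.095)&(Y<-.2)&(Y>-.5)&(X>.4)&(X<.65)&(px[...,2]<140),8): rect(W,m,n+' slice')
    # bays: pixels within toaster with z<.18
    yaw=np.radians(8.6);cx,cy=.5045,-.0037
    tx=(X-cx)*np.cos(yaw)+(Y-cy)*np.sin(yaw);ty=-(X-cx)*np.sin(yaw)+(Y-cy)*np.cos(yaw)
    for m in comps((z<.178)&(z>.1)&(abs(tx)<.07)&(ty>-.075)&(ty<.158),20):
        print(n,'hole tx',np.nanmin(tx[m]).round(4),np.nanmax(tx[m]).round(4),'ty',np.nanmin(ty[m]).round(4),np.nanmax(ty[m]).round(4),m.sum())
go((.46,-.05,.3,0))
E
```

```text
top 3117 c [534.  347.5] sz [122.4 324.9] a 82.99 z 0.0214
top slice 183 c [ 544.9 -349.1] sz [11.9 91.3] a 6.0 z 0.0854
top slice 184 c [ 500.8 -350.3] sz [12.6 90.3] a 6.27 z 0.0857
top slice 181 c [ 458.4 -358.6] sz [12.6 89.4] a 5.65 z 0.0858
top slice 195 c [ 415.  -364.2] sz [13.4 90.3] a 7.82 z 0.0858
top hole tx 0.0228 0.0478 ty -0.0608 0.0416 391
top hole tx 0.023 0.0451 ty 0.0453 0.15 391
top hole tx -0.0441 -0.0181 ty -0.0607 0.0416 369
top hole tx -0.0441 -0.0192 ty 0.0464 0.15 374
side 4443 c [531.7 347. ] sz [123.9 321. ] a 82.81 z 0.0218
side hole tx 0.0397 0.0462 ty 0.0747 0.1417 129
side hole tx -0.0303 -0.0181 ty 0.046 0.1443 244
t 6.83 pos [0.4863 0.3566 0.2739] head 4.03 op 0.599 F [ 0.1 -0.8  1.8] q [ 0.47  0.09  1.73 -0.    1.3   0.4 ]
  -> [0.46, -0.05, 0.3, 0] [-0.0212,0.0704,-0.0062] [0.4036,-0.0295,-0.0542] rows>=9.8
```

{"name": "jog_arm", "arguments": {
  "deltas": [
    [[0, 0, 0], [0.03, -0.03, 0], 0.4],
    [[0, 0, 0], [0.07, -0.035, 0.01], 0.4],
    [[0, 0, 0], [0.11, -0.035, 0.02], 0.4],
    [[0, 0, 0], [0.15, -0.035, 0.02], 0.4],
    [[0, -0.03, 0], [0.19, -0.035, 0.02], 0.4],
    [[0, -0.06, 0], [0.23, -0.035, 0.02], 0.4],
    [[0, -0.08, 0], [0.27, -0.035, 0.02], 0.4],
    [[0, -0.08, 0], [0.31, -0.035, 0.02], 0.4],
    [[0, -0.08, 0], [0.35, -0.035, 0.02], 0.4],
    [[0, -0.08, 0], [0.37, -0.035, 0.02], 0.4]
  ]
}}

```text
time: 7.67
eef_pos: [0.5313, -0.0151, 0.3066]
tcp_rot: [-0.529, 0.458, -0.466, 0.542]
contact_force: [0.1, -0.0, 0.2]
opening: 0.396
```

{"name": "jog_arm", "arguments": {
  "deltas": [
    [[0, 0, 0], [0, 0, 0], 0.4],
    [[0, 0, 0], [0, 0, 0], 0.4],
    [[0, 0, 0], [0, 0, 0], 0.4],
    [[0, 0, 0], [0, 0, 0], 0.4]
  ]
}}

```text
time: 8.0
eef_pos: [0.5312, -0.0138, 0.3064]
tcp_rot: [-0.529, 0.457, -0.465, 0.542]
contact_force: [1.9, -0.2, 0.3]
opening: 0.398
```

```bash
python3 - <<'E'
from m import *
c=cam('wrist','w5.png');W=world(c);np.savez('w5.npz',W=W,px=c['pixels'])
c=cam('top','top5.png');W=world(c);px=c['pixels'].astype(int);b,g,r=px[...,0],px[...,1],px[...,2]
rect(W,(W[...,2]>.016)&(W[...,2]<.03)&(r>110)&(g<90)&(r-g>60)&(W[...,1]>.2)&(W[...,1]<.5)&(W[...,0]>.35)&(W[...,0]<.6),'lid')
go((.505,-.02,.3,8))
E
```

```text
lid 3611 c [483.5 353.5] sz [123.4 219.5] a 83.04 z 0.0214
t 8.10 pos [ 0.5313 -0.0137  0.3066] head 8.56 op 0.399 F [ 0.6 -0.2  0.2] q [-0.22 -0.1   1.85  0.01  1.37 -0.37]
  -> [0.505, -0.02, 0.3, 8] [-0.0213,0.0098,-0.0028] [0.0023,0.0060,-0.0271] rows>=0.7
```

View pics/w5.png

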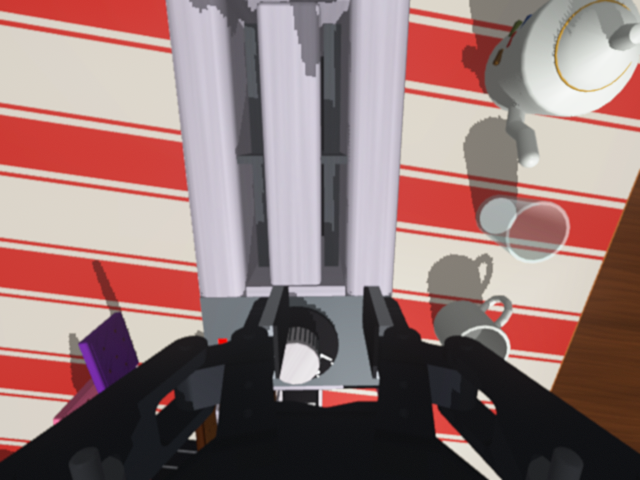

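View pics/top5.png

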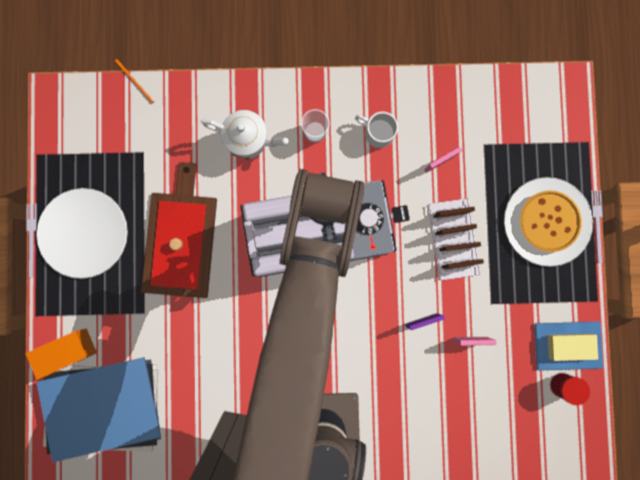

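```bash
cat > fit.py <<'E'
from m import *
from scipy.optimize import minimize
def fit(W,label,p0=(.5045,-.0037,8.6)):
    z=W[...,2];m=(z>.180)&(z<.189)&(abs(W[...,0]-.5)<.25)&(abs(W[...,1])<.25)
    P=W[m][:,:2]
    def cost(p):
        a=np.radians(p[2]);dx=P[:,0]-p[0];dy=P[:,1]-p[1]
        tx=dx*np.cos(a)+dy*np.sin(a);ty=-dx*np.sin(a)+dy*np.cos(a)
        # penetration into holes (should be none on top face) and outside the body
        c=0
        for sx in(-.032,.032):
            for sy in(-.009,.099):
                pen=np.minimum(.010-abs(tx-sx),.051-abs(ty-sy));c+=np.clip(pen,0,None).sum()
        c+=np.clip(abs(tx)-.085,0,None).sum()+np.clip(abs(ty)-.165,0,None).sum()
        return c*1000/len(P)*1000
    r=minimize(cost,p0,method='Nelder-Mead',options=dict(initial_simplex=[p0,(p0[0]+.004,p0[1],p0[2]),(p0[0],p0[1]+.004,p0[2]),(p0[0],p0[1],p0[2]+1.5)],xatol=1e-5,fatol=1e-4))
    print(label,len(P),np.round(r.x,4),r.fun,cost(p0))
    return r.x
if __name__=='__main__':
    d=np.load('w5.npz');fit(d['W'],'wrist')
    fit(world(cam('top')),'top');fit(world(cam('side')),'side')
    fit(np.load('top0.npz')['W'],'top0')
E
python3 fit.py
```

```text
wrist 54871 [ 5.0490e-01 -4.3000e-03  8.2809e+00] 3.3400901356084245 7.962512966205632
top 3929 [ 5.0550e-01 -3.8000e-03  8.7181e+00] 74.12187820391155 76.22203831643206
side 5422 [ 5.0320e-01 -1.0000e-03  8.4886e+00] 60.172992552596476 100.99208113254274
top0 5254 [ 5.0550e-01 -4.0000e-03  8.5992e+00] 338.2856010030295 339.5984589798477
```

```bash
python3 - <<'E'
from m import *
go((.545,-.3495,.22,6.6))
a=np.radians(8.5);Rz=np.array([[np.cos(a),-np.sin(a)],[np.sin(a),np.cos(a)]])
for n,t in dict(s0=(-32,-9),s1=(-32,99),s2=(32,-9),s3=(32,99),collar=(0,-115),lever=(0,-196)).items(): print(n,np.round(Rz@np.array(t)/1000+[.505,-.004],4))
E
```

```text
t 8.20 pos [ 0.5313 -0.014   0.3067] head 8.55 op 0.401 F [ 0.8  0.1 -0.2] q [-0.22 -0.1   1.85  0.01  1.37 -0.37]
  -> [0.545, -0.3495, 0.22, 6.6] [-0.0213,0.0340,-0.0028] [0.3340,0.0851,-0.0381] rows>=8.3
s0 [ 0.4747 -0.0176]
s1 [0.4587 0.0892]
s2 [ 0.538  -0.0082]
s3 [0.522  0.0986]
collar [ 0.522  -0.1177]
lever [ 0.534  -0.1978]
```

{"name": "jog_arm", "arguments": {
  "deltas": [
    [[-0.02, 0.03, -0.003], [0.04, 0, -0.038], 0.35],
    [[-0.02, 0.03, -0.003], [0.08, 0, -0.038], 0.35],
    [[-0.02, 0.03, -0.003], [0.12, 0, -0.038], 0.35],
    [[-0.02, 0.03, -0.003], [0.16, 0, -0.038], 0.35],
    [[-0.02, 0.03, -0.003], [0.2, 0.02, -0.038], 0.35],
    [[-0.02, 0.03, -0.003], [0.24, 0.04, -0.038], 0.35],
    [[-0.02, 0.03, -0.003], [0.28, 0.06, -0.038], 0.35],
    [[-0.02, 0.03, -0.003], [0.32, 0.08, -0.038], 0.35],
    [[-0.02, 0.034, -0.003], [0.334, 0.085, -0.038], 0.35],
    [[-0.02, 0.034, -0.003], [0.334, 0.085, -0.038], 0.35]
  ]
}}

```text
time: 9.03
eef_pos: [0.5439, -0.3528, 0.2151]
tcp_rot: [0.527, -0.473, 0.47, -0.527]
contact_force: [-0.3, 1.3, -0.7]
opening: 0.35
```

```bash
cat > sl.py <<'E'
from m import *
import sys
def slices(n,save=None):
    c=cam(n,save);W=world(c);px=c['pixels'].astype(int);z=W[...,2];X=W[...,0];Y=W[...,1]
    for k in comps((z>.081)&(z<.09)&(Y<-.25)&(Y>-.45)&(X>.33)&(X<.65)&(px[...,2]<140),20): rect(W,k,n+' slice')
    return W
if __name__=='__main__':
    slices('top');slices('wrist',sys.argv[1])
E
python3 - <<'E'
from sl import *
slices('top');slices('wrist','w6.png')
go((.545,-.3495,.12,6.6),(.545,-.3495,.056,6.6))
E
```

```text
top slice 47 c [ 543. -321.] sz [12.  35.1] a 13.35 z 0.086
wrist slice 1470 c [ 502.5 -352. ] sz [13.  88.8] a 7.83 z 0.0861
wrist slice 1478 c [ 545.8 -348.3] sz [12.4 88.1] a 7.09 z 0.0861
wrist slice 1551 c [ 416.3 -365.1] sz [12.3 89.3] a 8.1 z 0.086
wrist slice 1485 c [ 459.3 -359.8] sz [12.8 88.6] a 4.84 z 0.0861
t 9.13 pos [ 0.5449 -0.3494  0.2186] head 6.55 op 0.354 F [-0.1  0.4  0.4] q [-0.73  0.24  1.66  0.    1.25 -0.84]
  -> [0.545, -0.3495, 0.12, 6.6] [0.0003,-0.0009,-0.0023] [0.0003,0.0986,0.0001] rows>=2.4
  -> [0.545, -0.3495, 0.056, 6.6] [0.0003,-0.0009,-0.0023] [0.0005,0.1626,0.0001] rows>=3.9
```

View pics/w6.png

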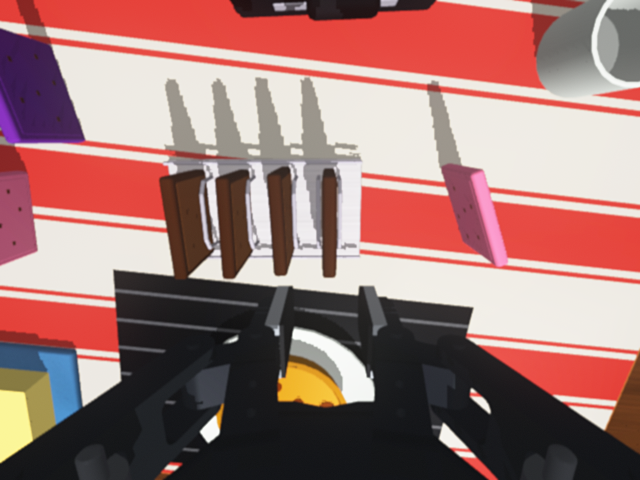

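{"name": "jog_arm", "arguments": {
  "deltas": [
    [[0, 0, 0], [0, 0.04, 0.001], 0.35],
    [[0, 0, 0], [0, 0.08, 0.001], 0.35],
    [[0, 0, 0], [0, 0.11, 0.001], 0.35],
    [[0, 0, 0], [0, 0.135, 0.001], 0.35],
    [[0, 0, 0], [0, 0.152, 0.001], 0.35],
    [[0, 0, 0], [0, 0.163, 0.001], 0.35],
    [[0, 0, 0], [0, 0.163, 0.001], 0.35],
    [[0, 0, 0], [0, 0.163, 0.001], 0.0],
    [[0, 0, 0], [0, 0.163, 0.001], 0.0],
    [[0, 0, 0], [0, 0.163, 0.001], 0.0]
  ],
  "force": 30
}}

```text
time: 9.97
eef_pos: [0.5471, -0.3496, 0.0581]
tcp_rot: [-0.527, 0.47, -0.471, 0.528]
contact_force: [-0.1, -0.2, -0.4]
opening: 0.144
```

{"name": "jog_arm", "arguments": {
  "deltas": [
    [[0, 0, 0], [0, 0, 0], 0.0],
    [[0, 0, 0], [0, 0, 0], 0.0],
    [[0, 0, 0], [0, 0, 0], 0.0]
  ]
}}

```text
time: 10.22
eef_pos: [0.5475, -0.35, 0.0591]
tcp_rot: [-0.527, 0.469, -0.472, 0.528]
contact_force: [0.2, 0.0, -0.4]
opening: 0.143
```

```bash
python3 - <<'E'
from m import *
go()
E
```

```text
t 10.22 pos [ 0.5475 -0.35    0.0591] head 6.57 op 0.143 F [ 0.2  0.  -0.4] q [-0.73  0.41  1.75  0.    0.97 -0.84]
```

{"name": "jog_arm", "arguments": {
  "deltas": [
    [[0, 0, 0], [0, -0.02, 0], 0.0],
    [[0, 0, 0], [0, -0.05, 0], 0.0],
    [[0, 0, 0], [0, -0.09, 0], 0.0],
    [[0, 0, 0], [0, -0.13, 0], 0.0],
    [[0, 0, 0], [0, -0.17, 0], 0.0],
    [[0, 0, 0], [0, -0.21, 0], 0.0],
    [[0, 0, 0], [0, -0.245, 0], 0.0],
    [[0, 0, 0], [0, -0.245, 0], 0.0]
  ]
}}

```text
time: 10.88
eef_pos: [0.5491, -0.3519, 0.3157]
tcp_rot: [-0.527, 0.463, -0.478, 0.528]
contact_force: [1.1, -1.2, 1.7]
opening: 0.142
```

```bash
python3 - <<'E'
from m import *
go((.522,.0973,.31,8.5))
cam('wrist','w7.png')
E
```

```text
t 10.88 pos [ 0.5491 -0.3519  0.3157] head 6.57 op 0.142 F [ 1.1 -1.2  1.7] q [-0.73  0.17  1.56  0.    1.39 -0.84]
  -> [0.522, 0.0973, 0.31, 8.5] [-0.0151,-0.0338,0.0153] [-0.4494,-0.0007,0.0243] rows>=10.8
```

View pics/w7.png

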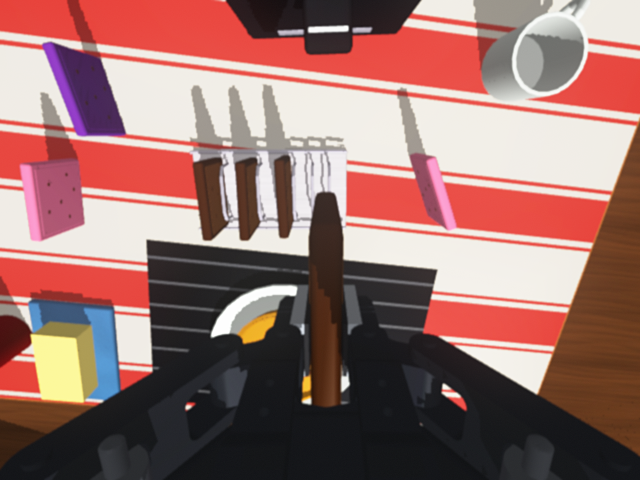

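{"name": "jog_arm", "arguments": {
  "deltas": [
    [[-0.015, -0.01, 0.015], [-0.04, 0, 0.024], 0.0],
    [[-0.015, -0.034, 0.015], [-0.08, 0, 0.024], 0.0],
    [[-0.015, -0.034, 0.015], [-0.12, 0, 0.024], 0.0],
    [[-0.015, -0.034, 0.015], [-0.16, 0, 0.024], 0.0],
    [[-0.015, -0.034, 0.015], [-0.2, 0, 0.024], 0.0],
    [[-0.015, -0.034, 0.015], [-0.24, 0, 0.024], 0.0],
    [[-0.015, -0.034, 0.015], [-0.28, 0, 0.024], 0.0],
    [[-0.015, -0.034, 0.015], [-0.32, 0, 0.024], 0.0],
    [[-0.015, -0.034, 0.015], [-0.36, 0, 0.024], 0.0],
    [[-0.015, -0.034, 0.015], [-0.39, 0, 0.024], 0.0]
  ]
}}

```text
time: 11.77
eef_pos: [0.526, 0.0418, 0.3055]
tcp_rot: [0.536, -0.464, 0.458, -0.536]
contact_force: [0.7, 0.4, -0.5]
opening: 0.147
```

```bash
python3 - <<'E'
from m import *
go((.522,.0973,.31,8.5))
E
```

```text
t 11.77 pos [0.526  0.0418 0.3055] head 8.57 op 0.147 F [ 0.7  0.4 -0.5] q [-0.11 -0.09  1.85  0.    1.39 -0.27]
  -> [0.522, 0.0973, 0.31, 8.5] [0.0062,0.0013,-0.0055] [-0.0555,-0.0042,0.0043] rows>=1.3
```

{"name": "jog_arm", "arguments": {
  "deltas": [
    [[0.006, 0, -0.005], [-0.03, 0, 0.003], 0.0],
    [[0.006, 0, -0.005], [-0.05, 0.01, 0.004], 0.0],
    [[0.006, 0, -0.005], [-0.0555, 0.02, 0.0043], 0.0],
    [[0.006, 0, -0.005], [-0.0555, 0.03, 0.0043], 0.0],
    [[0.006, 0, -0.005], [-0.0555, 0.04, 0.0043], 0.0],
    [[0.006, 0, -0.005], [-0.0555, 0.04, 0.0043], 0.0],
    [[0.006, 0, -0.005], [-0.0555, 0.04, 0.0043], 0.0],
    [[0.006, 0, -0.005], [-0.0555, 0.04, 0.0043], 0.0]
  ]
}}

```text
time: 12.43
eef_pos: [0.5221, 0.0963, 0.2658]
tcp_rot: [-0.536, 0.462, -0.462, 0.536]
contact_force: [0.3, -0.2, -0.2]
opening: 0.148
```

```bash
python3 - <<'E'
from fit import *
go((.522,.0973,.265,8.5),(.522,.0973,.193,8.5))
c=cam('wrist','w8.png');W=world(c);fit(W,'wrist',(.505,-.004,8.5))
c=cam('side','side8.png')
W=world(c);z=W[...,2];px=c['pixels'].astype(int)
for k in comps((z>.19)&(px[...,2]<140)&(px[...,2]>px[...,0]+12)&(abs(W[...,1])<.2)&(abs(W[...,0]-.5)<.12),40): rect(W,k,'held');print(np.nanmin(z[k]),np.nanmax(z[k]))
E
```

```text
t 12.43 pos [0.5221 0.0963 0.2658] head 8.47 op 0.148 F [ 0.3 -0.2 -0.2] q [-0.01 -0.06  1.89  0.    1.31 -0.16]
  -> [0.522, 0.0973, 0.265, 8.5] [0.0001,-0.0005,-0.0003] [-0.0010,0.0008,0.0000] rows>=0.0
  -> [0.522, 0.0973, 0.193, 8.5] [0.0001,-0.0005,-0.0003] [-0.0009,0.0728,0.0000] rows>=1.7
wrist 33557 [ 5.0510e-01 -1.1000e-03  8.6739e+00] 19.150712770837693 86.4090775947809
held 3442 c [470.   97.7] sz [114.5 180. ] a 89.93 z 0.555
0.47805431114469243 0.6023308777981496
held 550 c [517.4 101.6] sz [56.8 72.9] a 42.7 z 0.2573
0.21866414809728218 0.3240777777201531
```

View pics/w8.png

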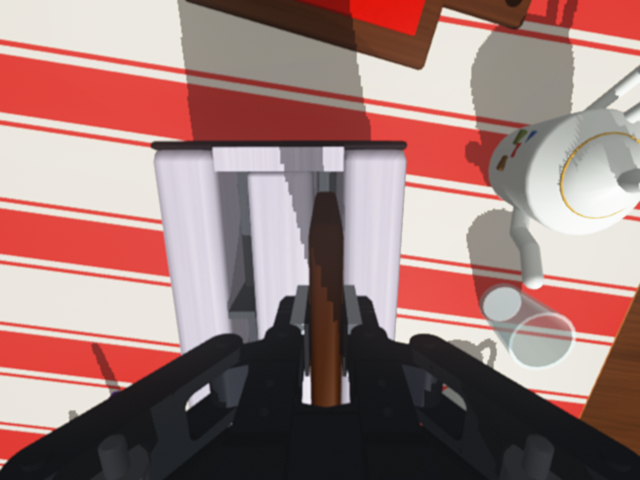

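View pics/side8.png

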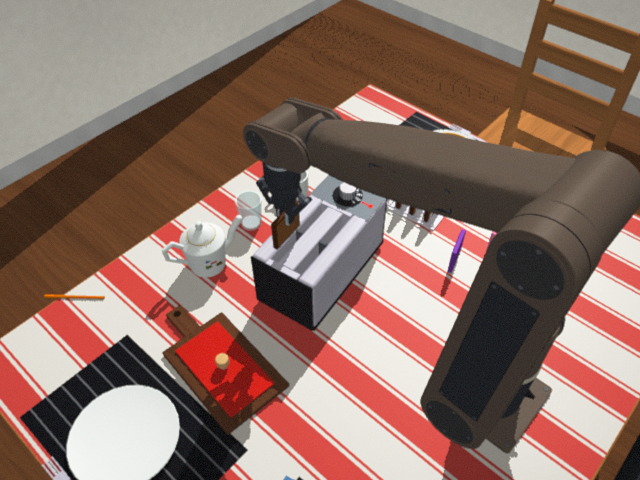

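```bash
cat > chk.py <<'E'
from m import *
def T(W,cx=.505,cy=-.004,a=8.5):
    a=np.radians(a);X=W[...,0]-cx;Y=W[...,1]-cy
    return X*np.cos(a)+Y*np.sin(a),-X*np.sin(a)+Y*np.cos(a)
def chk(save=None):
    c=cam('wrist',save);W=world(c);tx,ty=T(W);z=W[...,2];px=c['pixels'].astype(int)
    br=(px[...,2]>px[...,0]+15)&(px[...,2]<150)&(z>.186)&(abs(tx)<.08)&(ty>-.07)&(ty<.17)
    for k in comps(br,100):
        print('bread n',k.sum(),'z',np.percentile(z[k],[1,99]).round(4),'ty',np.percentile(ty[k],[1,99]).round(4),'tx',np.percentile(tx[k],[1,99]).round(4))
        f=k&(ty>np.percentile(ty[k],97)-.004)
        print('  far end tx',np.percentile(tx[f],[2,98]).round(4))
    f=(abs(z-.185)<.003)
    for y0 in np.arange(-.05,.15,.02):
        s=f&(abs(ty-y0)<.008); t=np.sort(tx[s]); 
        if len(t)>50:
            d=np.diff(t);g=[(t[i].round(4),t[i+1].round(4)) for i in np.where(d>.008)[0]]
            print('  y0 %.2f'%y0,'range',t[0].round(4),t[-1].round(4),'gaps',g)
if __name__=='__main__':
    import sys;chk(sys.argv[1] if len(sys.argv)>1 else None)
E
python3 chk.py
```

```text
bread n 5593 z [0.289  0.2967] ty [0.0647 0.1405] tx [0.0252 0.0374]
  far end tx [0.0263 0.036 ]
  y0 -0.03 range -0.0811 0.0506 gaps [(np.float64(-0.0613), np.float64(0.0124)), (np.float64(0.019), np.float64(0.0448))]
  y0 -0.01 range -0.0628 0.0495 gaps [(np.float64(-0.0617), np.float64(0.0135)), (np.float64(0.0185), np.float64(0.0446))]
  y0 0.01 range -0.082 -0.0698 gaps []
  y0 0.03 range -0.0822 0.0832 gaps [(np.float64(-0.0434), np.float64(-0.0212)), (np.float64(-0.0087), np.float64(0.0713))]
  y0 0.05 range -0.0821 0.0832 gaps [(np.float64(-0.002), np.float64(0.0648))]
  y0 0.07 range -0.0822 0.083 gaps [(np.float64(-0.0431), np.float64(-0.0214)), (np.float64(0.0188), np.float64(0.0441))]
  y0 0.09 range -0.0821 0.0833 gaps [(np.float64(-0.0434), np.float64(-0.0213)), (np.float64(0.019), np.float64(0.0445))]
  y0 0.11 range -0.0822 0.0831 gaps [(np.float64(-0.0434), np.float64(-0.0214)), (np.float64(0.0208), np.float64(0.0442))]
  y0 0.13 range -0.082 0.083 gaps [(np.float64(-0.0434), np.float64(-0.0214)), (np.float64(0.0222), np.float64(0.0439))]
```

{"name": "jog_arm", "arguments": {
  "deltas": [
    [[0, 0, 0], [-0.002, 0.005, 0.001], 0.0],
    [[0, 0, 0], [-0.002, 0.015, 0.001], 0.0],
    [[0, 0, 0], [-0.002, 0.025, 0.001], 0.0],
    [[0, 0, 0], [-0.002, 0.035, 0.001], 0.0],
    [[0, 0, 0], [-0.002, 0.045, 0.001], 0.0],
    [[0, 0, 0], [-0.002, 0.055, 0.001], 0.0],
    [[0, 0, 0], [-0.002, 0.063, 0.001], 0.0],
    [[0, 0, 0], [-0.002, 0.069, 0.001], 0.0],
    [[0, 0, 0], [-0.002, 0.069, 0.001], 0.0]
  ]
}}

```text
time: 13.33
eef_pos: [0.5221, 0.099, 0.1956]
tcp_rot: [0.536, -0.462, 0.461, -0.535]
contact_force: [0.2, -0.4, -0.4]
opening: 0.145
```

```bash
python3 - <<'E'
from chk import *
go((.5235,.0990,.193,8.5))
chk('w9.png')
E
```

```text
t 13.33 pos [0.5221 0.099  0.1956] head 8.51 op 0.145 F [ 0.2 -0.4 -0.4] q [-0.    0.    1.96  0.    1.18 -0.15]
  -> [0.5235, 0.099, 0.193, 8.5] [0.0019,0.0002,-0.0007] [0.0002,0.0026,0.0014] rows>=0.1
bread n 6184 z [0.1938 0.2256] ty [0.0668 0.1441] tx [0.0251 0.0377]
  far end tx [0.0265 0.0362]
  y0 0.03 range -0.0475 0.0447 gaps [(np.float64(-0.0426), np.float64(0.0184)), (np.float64(0.0222), np.float64(0.0447))]
  y0 0.05 range -0.0824 0.042 gaps [(np.float64(-0.0538), np.float64(-0.0357)), (np.float64(-0.0326), np.float64(0.019)), (np.float64(0.0223), np.float64(0.0398))]
  y0 0.07 range -0.0824 0.0829 gaps [(np.float64(-0.0433), np.float64(-0.0211)), (np.float64(0.0007), np.float64(0.0621))]
  y0 0.09 range -0.0824 0.0832 gaps [(np.float64(-0.0427), np.float64(-0.0214)), (np.float64(0.0161), np.float64(0.0466))]
  y0 0.11 range -0.0823 0.083 gaps [(np.float64(-0.0433), np.float64(-0.0214)), (np.float64(0.0222), np.float64(0.0439))]
  y0 0.13 range -0.0825 0.083 gaps [(np.float64(-0.0432), np.float64(-0.0213)), (np.float64(0.0224), np.float64(0.0441))]
```

{"name": "jog_arm", "arguments": {
  "deltas": [
    [[0, 0, 0], [0, 0.002, 0], 0.0],
    [[0, 0, 0], [0, 0.002, 0], 0.35],
    [[0, 0, 0], [0, 0.002, 0], 0.35],
    [[0, 0, 0], [0, 0.002, 0], 0.35],
    [[0, 0, 0], [0, 0.002, 0], 0.35],
    [[0, 0, 0], [0, -0.02, 0], 0.35],
    [[0, 0, 0], [0, -0.05, 0], 0.35],
    [[0, 0, 0], [0, -0.08, 0], 0.35],
    [[0, 0, 0], [0, -0.09, 0], 0.35]
  ]
}}

```text
time: 14.13
eef_pos: [0.5247, 0.099, 0.2924]
tcp_rot: [-0.534, 0.459, -0.464, 0.538]
contact_force: [0.5, -0.0, 0.9]
opening: 0.346
```

```bash
python3 - <<'E'
from chk import *
go((.5015,-.3515,.22,6.6))
chk('w10.png')
E
```

```text
t 14.13 pos [0.5247 0.099  0.2924] head 8.52 op 0.346 F [ 0.5 -0.   0.9] q [-0.   -0.07  1.86  0.    1.35 -0.15]
  -> [0.5015, -0.3515, 0.22, 6.6] [-0.0083,0.0334,0.0007] [0.4420,0.0720,-0.0903] rows>=11.0
bread n 2235 z [0.217  0.2219] ty [0.0563 0.1424] tx [0.027  0.0391]
  far end tx [0.0277 0.0383]
  y0 -0.05 range -0.0585 0.0781 gaps [(np.float64(-0.0585), np.float64(-0.0079)), (np.float64(0.022), np.float64(0.0446))]
  y0 -0.03 range -0.0072 0.0772 gaps [(np.float64(0.0222), np.float64(0.0452))]
  y0 -0.01 range 0.0016 0.0677 gaps [(np.float64(0.0224), np.float64(0.0442))]
  y0 0.01 range -0.0817 0.0645 gaps [(np.float64(-0.0433), np.float64(0.0054)), (np.float64(0.0226), np.float64(0.0441))]
  y0 0.03 range -0.082 0.0613 gaps [(np.float64(-0.0433), np.float64(0.0085)), (np.float64(0.022), np.float64(0.0445))]
  y0 0.05 range -0.0816 0.0831 gaps [(np.float64(-0.005), np.float64(0.0086)), (np.float64(0.0263), np.float64(0.041)), (np.float64(0.0611), np.float64(0.075))]
  y0 0.07 range -0.0821 0.0834 gaps [(np.float64(-0.0426), np.float64(-0.0211)), (np.float64(0.0225), np.float64(0.0449))]
  y0 0.09 range -0.0821 0.0831 gaps [(np.float64(-0.043), np.float64(-0.0214)), (np.float64(0.022), np.float64(0.044))]
  y0 0.11 range -0.0822 0.0831 gaps [(np.float64(-0.043), np.float64(-0.0214)), (np.float64(0.0222), np.float64(0.0445))]
  y0 0.13 range -0.0821 0.0831 gaps [(np.float64(-0.0431), np.float64(-0.0212)), (np.float64(0.0224), np.float64(0.0442))]
```

View pics/w10.png

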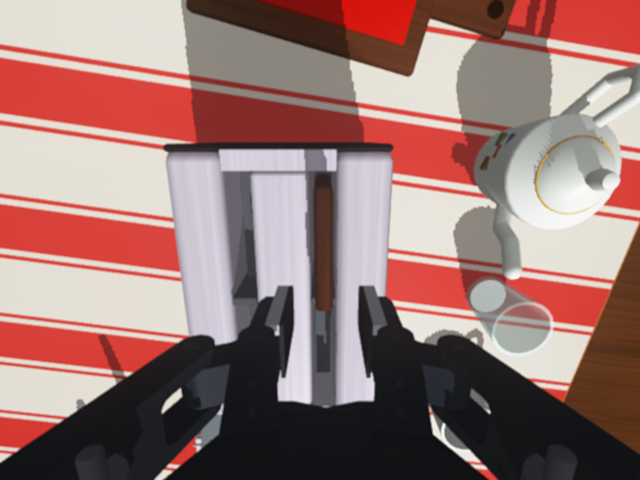

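{"name": "jog_arm", "arguments": {
  "deltas": [
    [[-0.008, 0.033, 0], [0.04, 0, -0.02], 0.35],
    [[-0.008, 0.033, 0], [0.08, 0, -0.04], 0.35],
    [[-0.008, 0.033, 0], [0.12, 0, -0.06], 0.35],
    [[-0.008, 0.033, 0], [0.16, 0, -0.08], 0.35],
    [[-0.008, 0.033, 0], [0.2, 0, -0.09], 0.35],
    [[-0.008, 0.033, 0], [0.24, 0, -0.09], 0.35],
    [[-0.008, 0.033, 0], [0.28, 0, -0.09], 0.35],
    [[-0.008, 0.033, 0], [0.32, 0, -0.09], 0.35],
    [[-0.008, 0.033, 0], [0.36, 0.02, -0.09], 0.35],
    [[-0.008, 0.033, 0], [0.4, 0.05, -0.09], 0.35]
  ]
}}

```text
time: 15.02
eef_pos: [0.4943, -0.2999, 0.2527]
tcp_rot: [-0.528, 0.468, -0.473, 0.528]
contact_force: [-0.1, 0.2, 0.4]
opening: 0.351
```

```bash
python3 - <<'E'
from sl import *
go((.5015,-.3515,.22,6.6))
E
```

```text
t 15.02 pos [ 0.4943 -0.2999  0.2527] head 6.55 op 0.351 F [-0.1  0.2  0.4] q [-0.72  0.05  1.8   0.    1.28 -0.84]
  -> [0.5015, -0.3515, 0.22, 6.6] [-0.0048,-0.0009,0.0045] [0.0519,0.0330,0.0012] rows>=1.5
```

{"name": "jog_arm", "arguments": {
  "deltas": [
    [[-0.005, 0, 0.004], [0.03, 0.015, 0.001], 0.35],
    [[-0.005, 0, 0.004], [0.052, 0.033, 0.001], 0.35],
    [[-0.005, 0, 0.004], [0.052, 0.033, 0.001], 0.35],
    [[-0.005, 0, 0.004], [0.052, 0.033, 0.001], 0.35],
    [[-0.005, 0, 0.004], [0.052, 0.033, 0.001], 0.35]
  ]
}}

```text
time: 15.43
eef_pos: [0.5011, -0.3508, 0.2193]
tcp_rot: [0.528, -0.471, 0.47, -0.528]
contact_force: [0.7, 0.4, 0.8]
opening: 0.351
```

```bash
python3 - <<'E'
from sl import *
slices('wrist','w11.png')
go((.5015,-.3515,.056,7))
E
```

```text
wrist slice 1430 c [ 502.2 -351.8] sz [12.7 88.6] a 8.29 z 0.0862
wrist slice 1472 c [ 415.5 -364.8] sz [13.2 88.5] a 8.25 z 0.0861
wrist slice 1429 c [ 459.1 -359.7] sz [12.9 88.5] a 5.87 z 0.0861
t 15.48 pos [ 0.5015 -0.3507  0.2203] head 6.60 op 0.353 F [-0.6 -0.7  0. ] q [-0.78  0.16  1.75 -0.    1.23 -0.89]
  -> [0.5015, -0.3515, 0.056, 7] [-0.0002,-0.0070,0.0005] [0.0007,0.1643,-0.0002] rows>=3.9
```

{"name": "jog_arm", "arguments": {
  "deltas": [
    [[0, -0.007, 0], [0.001, 0.04, 0], 0.35],
    [[0, -0.007, 0], [0.001, 0.08, 0], 0.35],
    [[0, -0.007, 0], [0.001, 0.11, 0], 0.35],
    [[0, -0.007, 0], [0.001, 0.135, 0], 0.35],
    [[0, -0.007, 0], [0.001, 0.154, 0], 0.35],
    [[0, -0.007, 0], [0.001, 0.165, 0], 0.35],
    [[0, -0.007, 0], [0.001, 0.165, 0], 0.35],
    [[0, -0.007, 0], [0.001, 0.165, 0], 0.0],
    [[0, -0.007, 0], [0.001, 0.165, 0], 0.0],
    [[0, -0.007, 0], [0.001, 0.165, 0], 0.0]
  ]
}}

```text
time: 16.32
eef_pos: [0.5029, -0.3526, 0.0576]
tcp_rot: [0.53, -0.467, 0.47, -0.53]
contact_force: [0.2, -0.4, -0.0]
opening: 0.148
```

{"name": "jog_arm", "arguments": {
  "deltas": [
    [[0, 0, 0], [0, 0, 0], 0.0],
    [[0, 0, 0], [0, -0.02, 0], 0.0],
    [[0, 0, 0], [0, -0.05, 0], 0.0],
    [[0, 0, 0], [0, -0.09, 0], 0.0],
    [[0, 0, 0], [0, -0.13, 0], 0.0],
    [[0, 0, 0], [0, -0.17, 0], 0.0],
    [[0, 0, 0], [0, -0.21, 0], 0.0],
    [[0, 0, 0], [0, -0.25, 0], 0.0],
    [[0, 0, 0], [0, -0.25, 0], 0.0]
  ]
}}

```text
time: 17.07
eef_pos: [0.5049, -0.3544, 0.3209]
tcp_rot: [0.53, -0.46, 0.477, -0.529]
contact_force: [1.2, -1.1, 0.9]
opening: 0.147
```

```bash
python3 - <<'E'
from sl import *
slices('wrist','w12.png')
go((.4597,.0902,.31,8.5))
E
```

```text
wrist slice 808 c [ 415.7 -364.1] sz [12.  87.8] a 7.76 z 0.0861
wrist slice 823 c [ 459.3 -360.1] sz [12.6 88.6] a 5.88 z 0.0861
t 17.12 pos [ 0.504  -0.3537  0.3164] head 7.02 op 0.145 F [-0.1 -0.2 -1.1] q [-0.78  0.09  1.64 -0.    1.38 -0.9 ]
  -> [0.4597, 0.0902, 0.31, 8.5] [-0.0118,-0.0259,0.0154] [-0.4460,-0.0003,0.0102] rows>=10.7
```

View pics/w12.png

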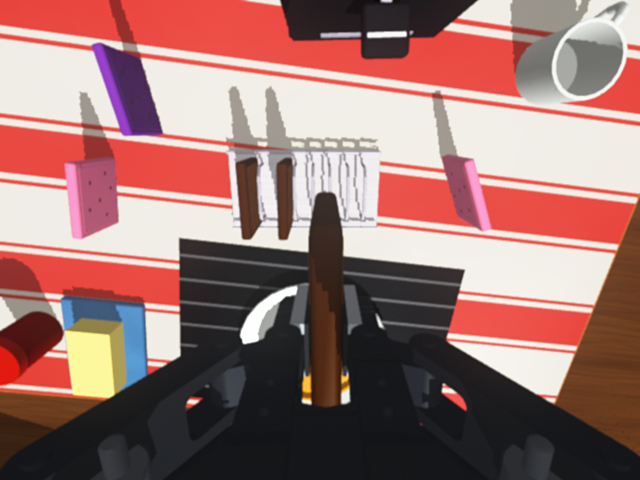

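{"name": "jog_arm", "arguments": {
  "deltas": [
    [[-0.012, -0.026, 0.015], [-0.04, 0, 0.01], 0.0],
    [[-0.012, -0.026, 0.015], [-0.08, 0, 0.01], 0.0],
    [[-0.012, -0.026, 0.015], [-0.12, 0, 0.01], 0.0],
    [[-0.012, -0.026, 0.015], [-0.16, 0, 0.01], 0.0],
    [[-0.012, -0.026, 0.015], [-0.2, 0, 0.01], 0.0],
    [[-0.012, -0.026, 0.015], [-0.24, 0, 0.01], 0.0],
    [[-0.012, -0.026, 0.015], [-0.28, 0, 0.01], 0.0],
    [[-0.012, -0.026, 0.015], [-0.32, 0, 0.01], 0.0],
    [[-0.012, -0.026, 0.015], [-0.36, 0, 0.01], 0.0],
    [[-0.012, -0.026, 0.015], [-0.4, 0, 0.01], 0.0]
  ]
}}

```text
time: 17.95
eef_pos: [0.464, 0.0463, 0.3097]
tcp_rot: [0.536, -0.462, 0.462, -0.535]
contact_force: [1.2, -0.1, -0.4]
opening: 0.144
```

```bash
python3 - <<'E'
from m import *
go((.4597,.0900,.31,8.5),(.4597,.0900,.265,8.5))
E
```

```text
t 17.95 pos [0.464  0.0463 0.3097] head 8.48 op 0.144 F [ 1.2 -0.1 -0.4] q [-0.12 -0.24  1.97 -0.    1.41 -0.27]
  -> [0.4597, 0.09, 0.31, 8.5] [0.0007,-0.0003,0.0002] [-0.0438,-0.0004,0.0022] rows>=1.1
  -> [0.4597, 0.09, 0.265, 8.5] [0.0007,-0.0003,0.0002] [-0.0438,0.0446,0.0022] rows>=1.5
```

{"name": "jog_arm", "arguments": {
  "deltas": [
    [[0, 0, 0], [-0.03, 0, 0.002], 0.0],
    [[0, 0, 0], [-0.044, 0.01, 0.002], 0.0],
    [[0, 0, 0], [-0.044, 0.02, 0.002], 0.0],
    [[0, 0, 0], [-0.044, 0.03, 0.002], 0.0],
    [[0, 0, 0], [-0.044, 0.045, 0.002], 0.0],
    [[0, 0, 0], [-0.044, 0.045, 0.002], 0.0],
    [[0, 0, 0], [-0.044, 0.045, 0.002], 0.0],
    [[0, 0, 0], [-0.044, 0.045, 0.002], 0.0]
  ]
}}

```text
time: 18.62
eef_pos: [0.4597, 0.0892, 0.2647]
tcp_rot: [0.536, -0.462, 0.462, -0.535]
contact_force: [0.6, 0.4, -0.7]
opening: 0.144
```

```bash
python3 - <<'E'
from chk import *
go((.4597,.0900,.192,8.5))
chk('w13.png')
E
```

```text
t 18.62 pos [0.4597 0.0892 0.2647] head 8.38 op 0.144 F [ 0.6  0.4 -0.7] q [-0.03 -0.21  2.03 -0.    1.33 -0.17]
  -> [0.4597, 0.09, 0.192, 8.5] [0.0009,-0.0021,0.0003] [-0.0008,0.0727,0.0002] rows>=1.7
bread n 4308 z [0.1871 0.2217] ty [0.0574 0.1423] tx [0.0256 0.0374]
  far end tx [0.0257 0.0368]
bread n 5551 z [0.2878 0.2954] ty [0.0669 0.1421] tx [-0.0378 -0.0257]
  far end tx [-0.0369 -0.0273]
bread n 108 z [0.3431 0.3553] ty [0.1093 0.1112] tx [0.0245 0.0318]
  far end tx [0.0245 0.0317]
  y0 -0.03 range -0.0509 0.0817 gaps [(np.float64(-0.0444), np.float64(-0.0195)), (np.float64(-0.0131), np.float64(0.0617))]
  y0 -0.01 range -0.0499 0.0673 gaps [(np.float64(-0.0443), np.float64(-0.019)), (np.float64(-0.014), np.float64(0.0603))]
  y0 0.03 range -0.082 0.0832 gaps [(np.float64(-0.0741), np.float64(0.009)), (np.float64(0.0222), np.float64(0.045))]
  y0 0.05 range -0.0821 0.0832 gaps [(np.float64(-0.0665), np.float64(0.0027)), (np.float64(0.0337), np.float64(0.0507))]
  y0 0.07 range -0.0822 0.0831 gaps [(np.float64(-0.0445), np.float64(-0.0194)), (np.float64(0.0265), np.float64(0.0507))]
  y0 0.09 range -0.0824 0.0828 gaps [(np.float64(-0.0448), np.float64(-0.0196)), (np.float64(0.0265), np.float64(0.0508))]
  y0 0.11 range -0.0823 0.0831 gaps [(np.float64(-0.0439), np.float64(-0.0212)), (np.float64(0.0264), np.float64(0.0505))]
  y0 0.13 range -0.0825 0.0828 gaps [(np.float64(-0.0437), np.float64(-0.0215)), (np.float64(0.0267), np.float64(0.0501))]
```

{"name": "jog_arm", "arguments": {
  "deltas": [
    [[0, 0, 0], [-0.001, 0.005, 0], 0.0],
    [[0, -0.002, 0], [-0.001, 0.015, 0], 0.0],
    [[0, -0.002, 0], [-0.001, 0.025, 0], 0.0],
    [[0, -0.002, 0], [-0.001, 0.035, 0], 0.0],
    [[0, -0.002, 0], [-0.001, 0.045, 0], 0.0],
    [[0, -0.002, 0], [-0.001, 0.055, 0], 0.0],
    [[0, -0.002, 0], [-0.001, 0.065, 0], 0.0],
    [[0, -0.002, 0], [-0.001, 0.072, 0], 0.0],
    [[0, -0.002, 0], [-0.001, 0.072, 0], 0.0]
  ]
}}

```text
time: 19.42
eef_pos: [0.4594, 0.0904, 0.1919]
tcp_rot: [0.536, -0.462, 0.461, -0.535]
contact_force: [0.6, -0.0, -1.0]
opening: 0.149
```

{"name": "jog_arm", "arguments": {
  "deltas": [
    [[0, 0, 0], [0, 0.0, 0], 0.35],
    [[0, 0, 0], [0, 0.0, 0], 0.35],
    [[0, 0, 0], [0, 0.0, 0], 0.35],
    [[0, 0, 0], [0, 0.0, 0], 0.35],
    [[0, 0, 0], [0, -0.02, 0], 0.35],
    [[0, 0, 0], [0, -0.05, 0], 0.35],
    [[0, 0, 0], [0, -0.08, 0], 0.35],
    [[0, 0, 0], [0, -0.09, 0], 0.35]
  ]
}}

```text
time: 20.08
eef_pos: [0.4615, 0.0904, 0.2874]
tcp_rot: [-0.534, 0.459, -0.463, 0.537]
contact_force: [0.2, -0.2, 0.4]
opening: 0.35
```

```bash
python3 - <<'E'
from sl import *
from chk import chk
chk('w14.png')
slices('top')
go((.459,-.3595,.22,6.2))
E
```

```text
bread n 2376 z [0.2136 0.2218] ty [0.0575 0.1432] tx [-0.0378 -0.0251]
  far end tx [-0.0366 -0.0259]
bread n 3382 z [0.1871 0.2218] ty [0.0571 0.1421] tx [0.0257 0.0376]
  far end tx [0.0258 0.0369]
bread n 138 z [0.361  0.3777] ty [0.1107 0.1128] tx [0.0256 0.0339]
  far end tx [0.0256 0.0335]
  y0 -0.05 range -0.0709 0.0648 gaps [(np.float64(-0.0436), np.float64(-0.0213)), (np.float64(0.0133), np.float64(0.0638))]
  y0 -0.03 range -0.0705 0.0128 gaps [(np.float64(-0.0434), np.float64(-0.0214))]
  y0 -0.01 range -0.062 0.0043 gaps [(np.float64(-0.0432), np.float64(-0.0208))]
  y0 0.01 range -0.0589 0.0829 gaps [(np.float64(-0.0436), np.float64(-0.021)), (np.float64(0.001), np.float64(0.0445))]
  y0 0.03 range -0.055 0.0832 gaps [(np.float64(-0.0436), np.float64(-0.0212)), (np.float64(-0.003), np.float64(0.0441))]
  y0 0.05 range -0.082 0.0831 gaps [(np.float64(-0.0691), np.float64(-0.0545)), (np.float64(-0.0398), np.float64(-0.0246)), (np.float64(-0.0035), np.float64(0.0112)), (np.float64(0.0336), np.float64(0.0497))]
  y0 0.07 range -0.0822 0.0829 gaps [(np.float64(-0.0436), np.float64(-0.0216)), (np.float64(0.0266), np.float64(0.0494))]
  y0 0.09 range -0.0824 0.0831 gaps [(np.float64(-0.0434), np.float64(-0.0211)), (np.float64(0.0264), np.float64(0.0491))]
  y0 0.11 range -0.0822 0.0831 gaps [(np.float64(-0.0438), np.float64(-0.0212)), (np.float64(0.0263), np.float64(0.0492))]
  y0 0.13 range -0.0825 0.083 gaps [(np.float64(-0.0441), np.float64(-0.0215)), (np.float64(0.0264), np.float64(0.0493))]
top slice 138 c [ 458.5 -359.3] sz [12.5 88.2] a 5.63 z 0.0858
top slice 146 c [ 415.2 -364.5] sz [12.5 88.5] a 7.94 z 0.0856
t 20.18 pos [0.461  0.0904 0.2851] head 8.52 op 0.350 F [ 0.  -0.9  0.2] q [-0.02 -0.22  2.   -0.    1.36 -0.17]
  -> [0.459, -0.3595, 0.22, 6.2] [-0.0049,0.0405,0.0011] [0.4445,0.0652,-0.0689] rows>=10.9
```

{"name": "jog_arm", "arguments": {
  "deltas": [
    [[-0.005, 0.02, 0], [0.04, 0, -0.007], 0.35],
    [[-0.005, 0.04, 0], [0.08, 0, -0.014], 0.35],
    [[-0.005, 0.04, 0], [0.12, 0, -0.021], 0.35],
    [[-0.005, 0.04, 0], [0.16, 0, -0.028], 0.35],
    [[-0.005, 0.04, 0], [0.2, 0, -0.035], 0.35],
    [[-0.005, 0.04, 0], [0.24, 0, -0.042], 0.35],
    [[-0.005, 0.04, 0], [0.28, 0, -0.049], 0.35],
    [[-0.005, 0.04, 0], [0.32, 0, -0.056], 0.35],
    [[-0.005, 0.04, 0], [0.36, 0.02, -0.063], 0.35],
    [[-0.005, 0.04, 0], [0.4, 0.04, -0.069], 0.35]
  ]
}}

```text
time: 21.02
eef_pos: [0.4515, -0.3111, 0.2469]
tcp_rot: [0.526, -0.472, 0.473, -0.526]
contact_force: [0.5, -0.3, -0.9]
opening: 0.351
```

```bash
python3 - <<'E'
from sl import *
go((.459,-.3595,.22,6.2))
E
```

```text
t 21.02 pos [ 0.4515 -0.3111  0.2469] head 6.18 op 0.351 F [ 0.5 -0.3 -0.9] q [-0.79 -0.01  1.87 -0.    1.27 -0.9 ]
  -> [0.459, -0.3595, 0.22, 6.2] [-0.0001,-0.0004,0.0012] [0.0489,0.0270,0.0022] rows>=1.3
```

{"name": "jog_arm", "arguments": {
  "deltas": [
    [[0, 0, 0], [0.03, 0.015, 0.002], 0.35],
    [[0, 0, 0], [0.049, 0.027, 0.002], 0.35],
    [[0, 0, 0], [0.049, 0.027, 0.002], 0.35],
    [[0, 0, 0], [0.049, 0.027, 0.002], 0.35],
    [[0, 0, 0], [0.049, 0.027, 0.002], 0.35]
  ]
}}

```text
time: 21.43
eef_pos: [0.4585, -0.3587, 0.2189]
tcp_rot: [0.526, -0.473, 0.472, -0.526]
contact_force: [-0.5, 0.6, 0.2]
opening: 0.352
```

```bash
python3 - <<'E'
from sl import *
slices('wrist','w15.png')
go((.459,-.3595,.056,6.2))
E
```

```text
wrist slice 1441 c [ 415.6 -365. ] sz [12.5 89.6] a 8.06 z 0.0862
wrist slice 1450 c [ 459.1 -359.6] sz [12.1 88.5] a 6.01 z 0.0861
t 21.48 pos [ 0.4589 -0.3586  0.2198] head 6.23 op 0.349 F [-0.5 -0.1  0.6] q [-0.84  0.09  1.82 -0.    1.23 -0.95]
  -> [0.459, -0.3595, 0.056, 6.2] [-0.0000,0.0005,0.0007] [0.0008,0.1638,0.0000] rows>=3.9
```

{"name": "jog_arm", "arguments": {
  "deltas": [
    [[0, 0, 0], [0.001, 0.04, 0], 0.35],
    [[0, 0, 0], [0.001, 0.08, 0], 0.35],
    [[0, 0, 0], [0.001, 0.11, 0], 0.35],
    [[0, 0, 0], [0.001, 0.135, 0], 0.35],
    [[0, 0, 0], [0.001, 0.154, 0], 0.35],
    [[0, 0, 0], [0.001, 0.165, 0], 0.35],
    [[0, 0, 0], [0.001, 0.165, 0], 0.35],
    [[0, 0, 0], [0.001, 0.165, 0], 0.0],
    [[0, 0, 0], [0.001, 0.165, 0], 0.0],
    [[0, 0, 0], [0.001, 0.165, 0], 0.0]
  ]
}}

```text
time: 22.32
eef_pos: [0.4601, -0.3606, 0.057]
tcp_rot: [0.527, -0.47, 0.474, -0.526]
contact_force: [0.6, -0.3, 0.2]
opening: 0.143
```

{"name": "jog_arm", "arguments": {
  "deltas": [
    [[0, 0, 0], [0, 0, 0], 0.0],
    [[0, 0, 0], [0, -0.02, 0], 0.0],
    [[0, 0, 0], [0, -0.05, 0], 0.0],
    [[0, 0, 0], [0, -0.09, 0], 0.0],
    [[0, 0, 0], [0, -0.13, 0], 0.0],
    [[0, 0, 0], [0, -0.17, 0], 0.0],
    [[0, 0, 0], [0, -0.21, 0], 0.0],
    [[0, 0, 0], [0, -0.25, 0], 0.0],
    [[0, 0, 0], [0, -0.25, 0], 0.0]
  ]
}}

```text
time: 23.07
eef_pos: [0.462, -0.3625, 0.3198]
tcp_rot: [0.528, -0.463, 0.481, -0.525]
contact_force: [0.8, -0.7, 2.4]
opening: 0.142
```

```bash
python3 - <<'E'
from sl import *
slices('wrist','w16.png')
go((.539,-.0085,.31,8.5))
E
```

```text
wrist slice 846 c [ 415.3 -364.6] sz [12.8 88.6] a 7.74 z 0.0861
t 23.12 pos [ 0.4612 -0.3617  0.3154] head 6.26 op 0.144 F [ 0.  -0.2  0.2] q [-0.84  0.03  1.72 -0.    1.38 -0.95]
  -> [0.539, -0.0085, 0.31, 8.5] [-0.0105,-0.0392,0.0158] [-0.3426,0.0013,0.1157] rows>=8.7
```

View pics/w16.png

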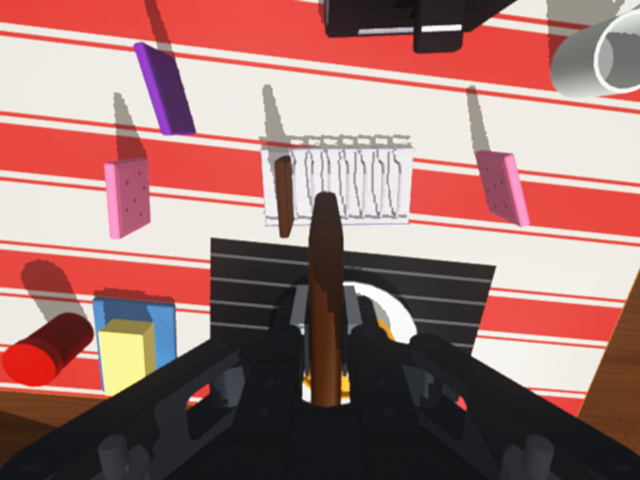

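{"name": "jog_arm", "arguments": {
  "deltas": [
    [[-0.01, -0.02, 0.015], [-0.039, 0, 0.013], 0.0],
    [[-0.01, -0.039, 0.015], [-0.078, 0, 0.026], 0.0],
    [[-0.01, -0.039, 0.015], [-0.117, 0, 0.039], 0.0],
    [[-0.01, -0.039, 0.015], [-0.156, 0, 0.052], 0.0],
    [[-0.01, -0.039, 0.015], [-0.195, 0, 0.065], 0.0],
    [[-0.01, -0.039, 0.015], [-0.234, 0, 0.078], 0.0],
    [[-0.01, -0.039, 0.015], [-0.273, 0, 0.091], 0.0],
    [[-0.01, -0.039, 0.015], [-0.31, 0, 0.104], 0.0],
    [[-0.01, -0.039, 0.015], [-0.335, 0, 0.115], 0.0],
    [[-0.01, -0.039, 0.015], [-0.343, 0, 0.116], 0.0]
  ]
}}

```text
time: 23.95
eef_pos: [0.5392, -0.0043, 0.3104]
tcp_rot: [-0.536, 0.461, -0.46, 0.537]
contact_force: [-1.2, -0.3, 0.0]
opening: 0.148
```

```bash
python3 - <<'E'
from m import *
go((.539,-.008,.265,8.5))
E
```

```text
t 23.95 pos [ 0.5392 -0.0043  0.3104] head 8.73 op 0.148 F [-1.2 -0.3  0. ] q [-0.2  -0.07  1.82  0.    1.39 -0.35]
  -> [0.539, -0.008, 0.265, 8.5] [0.0001,0.0040,-0.0009] [0.0036,0.0454,-0.0008] rows>=1.1
```

{"name": "jog_arm", "arguments": {
  "deltas": [
    [[0, 0.004, 0], [0.0036, 0.01, -0.001], 0.0],
    [[0, 0.004, 0], [0.0036, 0.025, -0.001], 0.0],
    [[0, 0.004, 0], [0.0036, 0.04, -0.001], 0.0],
    [[0, 0.004, 0], [0.0036, 0.045, -0.001], 0.0],
    [[0, 0.004, 0], [0.0036, 0.045, -0.001], 0.0],
    [[0, 0.004, 0], [0.0036, 0.045, -0.001], 0.0],
    [[0, 0.004, 0], [0.0036, 0.045, -0.001], 0.0]
  ]
}}

```text
time: 24.53
eef_pos: [0.5391, -0.0089, 0.2662]
tcp_rot: [-0.535, 0.462, -0.462, 0.536]
contact_force: [-0.1, 0.7, -0.8]
opening: 0.146
```

```bash
python3 - <<'E'
from chk import *
go((.539,-.008,.192,8.5))
chk('w17.png')
E
```

```text
t 24.53 pos [ 0.5391 -0.0089  0.2662] head 8.43 op 0.146 F [-0.1  0.7 -0.8] q [-0.21 -0.04  1.87  0.    1.31 -0.35]
  -> [0.539, -0.008, 0.192, 8.5] [-0.0012,-0.0011,-0.0003] [-0.0009,0.0742,-0.0001] rows>=1.8
bread n 5671 z [0.1868 0.2218] ty [0.0558 0.1327] tx [-0.0364 -0.0247]
  far end tx [-0.0356 -0.0246]
bread n 3668 z [0.214  0.2219] ty [0.0568 0.1271] tx [0.0265 0.0391]
  far end tx [0.0261 0.0391]
bread n 5358 z [0.2899 0.2975] ty [-0.0413  0.0331] tx [0.0261 0.0382]
  far end tx [0.0278 0.0366]
  y0 -0.05 range -0.0819 0.0836 gaps [(np.float64(-0.0433), np.float64(-0.0211)), (np.float64(0.0102), np.float64(0.0544))]
  y0 -0.03 range -0.0821 0.0831 gaps [(np.float64(-0.0432), np.float64(-0.0212)), (np.float64(0.0199), np.float64(0.0449))]
  y0 -0.01 range -0.0821 0.0832 gaps [(np.float64(-0.0433), np.float64(-0.0212)), (np.float64(0.0196), np.float64(0.0453))]
  y0 0.01 range -0.0817 0.083 gaps [(np.float64(-0.0431), np.float64(-0.0213)), (np.float64(0.0224), np.float64(0.0443))]
  y0 0.03 range -0.0822 0.0832 gaps [(np.float64(-0.0429), np.float64(-0.0213)), (np.float64(0.022), np.float64(0.0442))]
  y0 0.05 range -0.0823 0.083 gaps []
  y0 0.07 range -0.0822 0.0831 gaps [(np.float64(-0.0496), np.float64(-0.0258)), (np.float64(0.0223), np.float64(0.0447))]
  y0 0.09 range -0.0823 0.0832 gaps [(np.float64(-0.0496), np.float64(-0.0257)), (np.float64(0.0222), np.float64(0.0444))]
  y0 0.11 range -0.0824 0.083 gaps [(np.float64(-0.0495), np.float64(-0.0256)), (np.float64(0.0223), np.float64(0.0441))]
  y0 0.13 range -0.0825 0.083 gaps [(np.float64(-0.0494), np.float64(-0.0254)), (np.float64(0.0221), np.float64(0.0442))]
```

{"name": "jog_arm", "arguments": {
  "deltas": [
    [[0, 0, 0], [-0.002, 0.005, 0.001], 0.0],
    [[0, 0, 0], [-0.002, 0.015, 0.001], 0.0],
    [[0, 0, 0], [-0.002, 0.025, 0.001], 0.0],
    [[0, 0, 0], [-0.002, 0.035, 0.001], 0.0],
    [[0, 0, 0], [-0.002, 0.045, 0.001], 0.0],
    [[0, 0, 0], [-0.002, 0.055, 0.001], 0.0],
    [[0, 0, 0], [-0.002, 0.065, 0.001], 0.0],
    [[0, 0, 0], [-0.002, 0.073, 0.001], 0.0],
    [[0, 0, 0], [-0.002, 0.073, 0.001], 0.0]
  ]
}}

```text
time: 25.33
eef_pos: [0.5394, -0.0064, 0.1914]
tcp_rot: [-0.535, 0.462, -0.461, 0.536]
contact_force: [-0.3, -0.3, -0.7]
opening: 0.147
```

{"name": "jog_arm", "arguments": {
  "deltas": [
    [[0, 0, 0], [0, 0.0, 0], 0.35],
    [[0, 0, 0], [0, 0.0, 0], 0.35],
    [[0, 0, 0], [0, 0.0, 0], 0.35],
    [[0, 0, 0], [0, 0.0, 0], 0.35],
    [[0, 0, 0], [0, -0.02, 0], 0.35],
    [[0, 0, 0], [0, -0.05, 0], 0.35],
    [[0, 0, 0], [0, -0.08, 0], 0.35],
    [[0, 0, 0], [0, -0.09, 0], 0.35]
  ]
}}

```text
time: 26.0
eef_pos: [0.5415, -0.0069, 0.2873]
tcp_rot: [-0.534, 0.459, -0.464, 0.537]
contact_force: [-0.2, -0.8, 0.6]
opening: 0.35
```

```bash
python3 - <<'E'
from sl import *
from chk import chk
chk('w18.png')
slices('top')
go((.4155,-.3645,.22,7.5))
E
```

```text
bread n 5020 z [0.187  0.2218] ty [0.0561 0.1371] tx [-0.0364 -0.0247]
  far end tx [-0.0357 -0.0246]
bread n 2837 z [0.2167 0.222 ] ty [0.0558 0.1354] tx [0.0268 0.0385]
  far end tx [0.0265 0.039 ]
bread n 2307 z [0.2135 0.2217] ty [-0.0498  0.0353] tx [0.0274 0.0398]
  far end tx [0.0276 0.0389]
  y0 -0.05 range -0.0819 0.0833 gaps [(np.float64(-0.0429), np.float64(-0.0213)), (np.float64(0.0225), np.float64(0.0449))]
  y0 -0.03 range -0.082 0.0834 gaps [(np.float64(-0.0429), np.float64(-0.0213)), (np.float64(0.0221), np.float64(0.0447))]
  y0 -0.01 range -0.0819 0.0833 gaps [(np.float64(-0.0435), np.float64(-0.0213)), (np.float64(0.0224), np.float64(0.0444))]
  y0 0.01 range -0.0822 0.083 gaps [(np.float64(-0.0432), np.float64(-0.0212)), (np.float64(0.0225), np.float64(0.0444))]
  y0 0.03 range -0.0821 0.0831 gaps [(np.float64(-0.0431), np.float64(-0.0213))]
  y0 0.05 range -0.0822 0.0833 gaps []
  y0 0.07 range -0.0822 0.0832 gaps [(np.float64(-0.0491), np.float64(-0.0258)), (np.float64(0.0221), np.float64(0.0444))]
  y0 0.09 range -0.0821 0.0832 gaps [(np.float64(-0.0488), np.float64(-0.0257)), (np.float64(0.0223), np.float64(0.0442))]
  y0 0.11 range -0.0822 0.0832 gaps [(np.float64(-0.0488), np.float64(-0.0254)), (np.float64(0.0222), np.float64(0.044))]
  y0 0.13 range -0.0823 0.083 gaps [(np.float64(-0.0486), np.float64(-0.0253)), (np.float64(0.0219), np.float64(0.0444))]
top slice 151 c [ 414.9 -363.2] sz [13.1 87.5] a 7.25 z 0.0858
t 26.10 pos [ 0.5409 -0.0068  0.2849] head 8.45 op 0.346 F [-0.3  0.4 -0.7] q [-0.2  -0.05  1.85  0.    1.34 -0.35]
  -> [0.4155, -0.3645, 0.22, 7.5] [-0.0058,0.0167,0.0013] [0.3353,0.0643,-0.1771] rows>=9.2
```

View pics/w18.png

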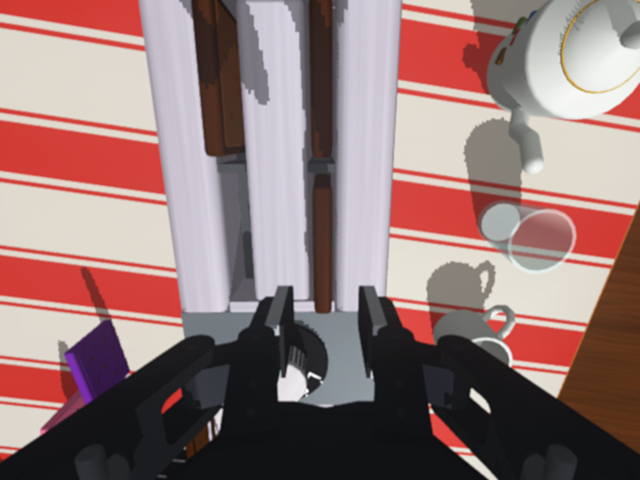

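{"name": "jog_arm", "arguments": {
  "deltas": [
    [[-0.006, 0.017, 0.001], [0.037, 0, -0.019], 0.35],
    [[-0.006, 0.017, 0.001], [0.074, 0, -0.038], 0.35],
    [[-0.006, 0.017, 0.001], [0.111, 0, -0.057], 0.35],
    [[-0.006, 0.017, 0.001], [0.148, 0, -0.076], 0.35],
    [[-0.006, 0.017, 0.001], [0.185, 0, -0.095], 0.35],
    [[-0.006, 0.017, 0.001], [0.222, 0, -0.114], 0.35],
    [[-0.006, 0.017, 0.001], [0.259, 0.02, -0.133], 0.35],
    [[-0.006, 0.017, 0.001], [0.296, 0.04, -0.152], 0.35],
    [[-0.006, 0.017, 0.001], [0.33, 0.06, -0.172], 0.35],
    [[-0.006, 0.017, 0.001], [0.335, 0.064, -0.177], 0.35]
  ]
}}

```text
time: 26.93
eef_pos: [0.4123, -0.366, 0.2151]
tcp_rot: [0.531, -0.469, 0.465, -0.531]
contact_force: [-0.0, -0.3, -0.4]
opening: 0.353
```

{"name": "jog_arm", "arguments": {
  "deltas": [
    [[0, 0, 0], [0.004, 0, 0], 0.35],
    [[0, 0, 0], [0.004, 0, 0], 0.35],
    [[0, 0, 0], [0.004, 0, 0], 0.35]
  ]
}}

```text
time: 27.18
eef_pos: [0.4128, -0.369, 0.214]
tcp_rot: [-0.531, 0.47, -0.464, 0.531]
contact_force: [0.1, 0.7, 0.5]
opening: 0.354
```

```bash
python3 - <<'E'
from sl import *
slices('wrist','w19.png')
go((.4155,-.3645,.056,7.5))
E
```

```text
wrist slice 1482 c [ 415.  -364.8] sz [12.7 89. ] a 7.91 z 0.0861
t 27.23 pos [ 0.4134 -0.369   0.215 ] head 7.36 op 0.348 F [ 0.4 -0.6  0.7] q [-0.91  0.04  1.89 -0.    1.22 -1.04]
  -> [0.4155, -0.3645, 0.056, 7.5] [0.0043,-0.0025,-0.0053] [-0.0033,0.1590,0.0034] rows>=3.8
```

{"name": "jog_arm", "arguments": {
  "deltas": [
    [[0.004, -0.003, -0.005], [-0.003, 0.03, 0.003], 0.35],
    [[0.004, -0.003, -0.005], [-0.003, 0.06, 0.003], 0.35],
    [[0.004, -0.003, -0.005], [-0.003, 0.09, 0.003], 0.35],
    [[0.004, -0.003, -0.005], [-0.003, 0.12, 0.003], 0.35],
    [[0.004, -0.003, -0.005], [-0.003, 0.145, 0.003], 0.35],
    [[0.004, -0.003, -0.005], [-0.003, 0.16, 0.003], 0.35],
    [[0.004, -0.003, -0.005], [-0.003, 0.16, 0.003], 0.35],
    [[0.004, -0.003, -0.005], [-0.003, 0.16, 0.003], 0.0],
    [[0.004, -0.003, -0.005], [-0.003, 0.16, 0.003], 0.0],
    [[0.004, -0.003, -0.005], [-0.003, 0.16, 0.003], 0.0]
  ]
}}

```text
time: 28.07
eef_pos: [0.4166, -0.3657, 0.0573]
tcp_rot: [0.532, -0.465, 0.467, -0.532]
contact_force: [-0.2, 0.4, -0.5]
opening: 0.145
```

{"name": "jog_arm", "arguments": {
  "deltas": [
    [[0, 0, 0], [0, 0, 0], 0.0],
    [[0, 0, 0], [0, -0.02, 0], 0.0],
    [[0, 0, 0], [0, -0.05, 0], 0.0],
    [[0, 0, 0], [0, -0.09, 0], 0.0],
    [[0, 0, 0], [0, -0.13, 0], 0.0],
    [[0, 0, 0], [0, -0.17, 0], 0.0],
    [[0, 0, 0], [0, -0.21, 0], 0.0],
    [[0, 0, 0], [0, -0.25, 0], 0.0],
    [[0, 0, 0], [0, -0.25, 0], 0.0]
  ]
}}

```text
time: 28.82
eef_pos: [0.4185, -0.3679, 0.32]
tcp_rot: [0.534, -0.457, 0.474, -0.53]
contact_force: [0.8, -1.1, 0.7]
opening: 0.142
```

```bash
python3 - <<'E'
from sl import *
cam('wrist','w20.png')
go((.475,-.0165,.31,8.5))
E
```

```text
t 28.87 pos [ 0.4177 -0.367   0.3156] head 7.59 op 0.145 F [ 0.3  0.2 -0.4] q [-0.9  -0.04  1.78  0.    1.38 -1.04]
  -> [0.475, -0.0165, 0.31, 8.5] [-0.0093,-0.0160,0.0159] [-0.3399,0.0011,0.1030] rows>=8.5
```

View pics/w20.png

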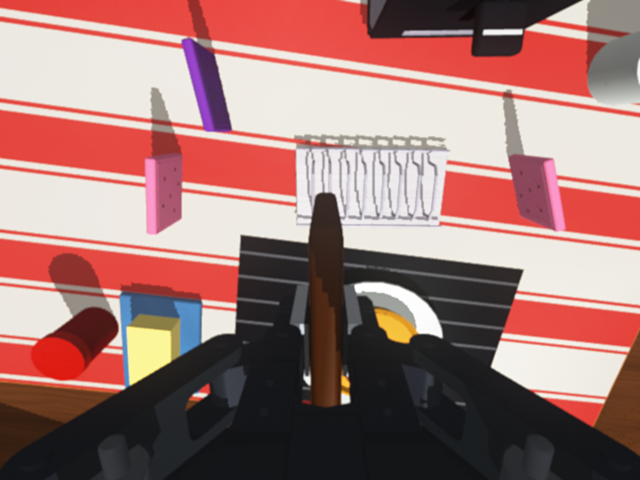

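Rack empty, last slice held. To slot0.

{"name": "jog_arm", "arguments": {
  "deltas": [
    [[-0.009, -0.016, 0.016], [-0.039, 0, 0.012], 0.0],
    [[-0.009, -0.016, 0.016], [-0.078, 0, 0.024], 0.0],
    [[-0.009, -0.016, 0.016], [-0.117, 0, 0.036], 0.0],
    [[-0.009, -0.016, 0.016], [-0.156, 0, 0.048], 0.0],
    [[-0.009, -0.016, 0.016], [-0.195, 0, 0.06], 0.0],
    [[-0.009, -0.016, 0.016], [-0.234, 0, 0.072], 0.0],
    [[-0.009, -0.016, 0.016], [-0.273, 0, 0.084], 0.0],
    [[-0.009, -0.016, 0.016], [-0.31, 0, 0.095], 0.0],
    [[-0.009, -0.016, 0.016], [-0.335, 0, 0.103], 0.0],
    [[-0.009, -0.016, 0.016], [-0.34, 0, 0.103], 0.0]
  ]
}}

```text
time: 29.7
eef_pos: [0.4746, -0.0126, 0.3106]
tcp_rot: [-0.536, 0.461, -0.46, 0.537]
contact_force: [-0.1, -0.1, 0.3]
opening: 0.147
```

```bash
python3 - <<'E'
from m import *
go((.475,-.0165,.265,8.5))
E
```

```text
t 29.70 pos [ 0.4746 -0.0126  0.3106] head 8.78 op 0.147 F [-0.1 -0.1  0.3] q [-0.24 -0.22  1.96  0.    1.41 -0.4 ]
  -> [0.475, -0.0165, 0.265, 8.5] [-0.0003,0.0048,-0.0018] [0.0040,0.0456,-0.0002] rows>=1.1
```

{"name": "jog_arm", "arguments": {
  "deltas": [
    [[0, 0.004, -0.002], [0.003, 0.01, 0], 0.0],
    [[0, 0.004, -0.002], [0.003, 0.025, 0], 0.0],
    [[0, 0.004, -0.002], [0.003, 0.04, 0], 0.0],
    [[0, 0.004, -0.002], [0.003, 0.045, 0], 0.0],
    [[0, 0.004, -0.002], [0.003, 0.045, 0], 0.0],
    [[0, 0.004, -0.002], [0.003, 0.045, 0], 0.0],
    [[0, 0.004, -0.002], [0.003, 0.045, 0], 0.0]
  ]
}}

```text
time: 30.28
eef_pos: [0.4755, -0.0162, 0.2663]
tcp_rot: [-0.535, 0.461, -0.462, 0.536]
contact_force: [0.4, -0.2, -0.6]
opening: 0.147
```

```bash
python3 - <<'E'
from chk import *
go((.475,-.0165,.192,8.5))
chk('w21.png')
E
```

```text
t 30.28 pos [ 0.4755 -0.0162  0.2663] head 8.48 op 0.147 F [ 0.4 -0.2 -0.6] q [-0.25 -0.19  2.01 -0.    1.32 -0.4 ]
  -> [0.475, -0.0165, 0.192, 8.5] [-0.0014,-0.0003,0.0008] [0.0001,0.0743,-0.0006] rows>=1.8
bread n 3767 z [0.2136 0.2219] ty [0.0573 0.1292] tx [-0.0381 -0.0255]
  far end tx [-0.0381 -0.025 ]
bread n 5951 z [0.1871 0.2218] ty [0.0557 0.1341] tx [0.0255 0.0374]
  far end tx [0.0254 0.0366]
bread n 4213 z [0.1869 0.2216] ty [-0.0494  0.0354] tx [0.0262 0.0378]
  far end tx [0.0262 0.0375]
bread n 5500 z [0.2901 0.2978] ty [-0.0388  0.0354] tx [-0.038  -0.0255]
  far end tx [-0.0367 -0.0275]
  y0 -0.05 range -0.0822 0.0833 gaps [(np.float64(-0.0538), np.float64(-0.0094)), (np.float64(0.0276), np.float64(0.0512))]
  y0 -0.03 range -0.0824 0.083 gaps [(np.float64(-0.0443), np.float64(-0.0191)), (np.float64(0.0269), np.float64(0.0511))]
  y0 -0.01 range -0.0824 0.0832 gaps [(np.float64(-0.0446), np.float64(-0.0188)), (np.float64(0.0269), np.float64(0.0507))]
  y0 0.01 range -0.0822 0.0831 gaps [(np.float64(-0.0437), np.float64(-0.0211)), (np.float64(0.027), np.float64(0.0509))]
  y0 0.03 range -0.0823 0.0831 gaps [(np.float64(-0.0435), np.float64(-0.0214)), (np.float64(0.036), np.float64(0.0444))]
  y0 0.05 range -0.0825 0.083 gaps []
  y0 0.07 range -0.0826 0.0829 gaps [(np.float64(-0.0435), np.float64(-0.0214)), (np.float64(0.0267), np.float64(0.0506))]
  y0 0.09 range -0.0823 0.083 gaps [(np.float64(-0.0438), np.float64(-0.0216)), (np.float64(0.0264), np.float64(0.0506))]
  y0 0.11 range -0.0826 0.083 gaps [(np.float64(-0.0435), np.float64(-0.0218)), (np.float64(0.0264), np.float64(0.0502))]
  y0 0.13 range -0.0825 0.0828 gaps [(np.float64(-0.0432), np.float64(-0.0216)), (np.float64(0.0264), np.float64(0.0502))]
```

{"name": "jog_arm", "arguments": {
  "deltas": [
    [[0, 0, 0], [0, 0.005, -0.0005], 0.0],
    [[0, 0, 0], [0, 0.015, -0.0005], 0.0],
    [[0, 0, 0], [0, 0.025, -0.0005], 0.0],
    [[0, 0, 0], [0, 0.035, -0.0005], 0.0],
    [[0, 0, 0], [0, 0.045, -0.0005], 0.0],
    [[0, 0, 0], [0, 0.055, -0.0005], 0.0],
    [[0, 0, 0], [0, 0.065, -0.0005], 0.0],
    [[0, 0, 0], [0, 0.073, -0.0005], 0.0],
    [[0, 0, 0], [0, 0.073, -0.0005], 0.0]
  ]
}}

```text
time: 31.08
eef_pos: [0.4741, -0.0159, 0.1911]
tcp_rot: [0.536, -0.462, 0.461, -0.535]
contact_force: [0.9, -0.8, 0.1]
opening: 0.146
```

{"name": "jog_arm", "arguments": {
  "deltas": [
    [[0, 0, 0], [0, 0.0, 0], 0.35],
    [[0, 0, 0], [0, 0.0, 0], 0.35],
    [[0, 0, 0], [0, 0.0, 0], 0.35],
    [[0, 0, 0], [0, 0.0, 0], 0.35],
    [[0, 0, 0], [0, -0.02, 0], 0.35],
    [[0, 0, 0], [0, -0.05, 0], 0.35],
    [[0, 0, 0], [0, -0.08, 0], 0.35],
    [[0, 0, 0], [0, -0.09, 0], 0.35]
  ]
}}

```text
time: 31.75
eef_pos: [0.4763, -0.0164, 0.2869]
tcp_rot: [-0.535, 0.459, -0.464, 0.537]
contact_force: [1.2, 0.5, 1.0]
opening: 0.349
```

```bash
python3 - <<'E'
from chk import *
chk('w22.png')
go((.522,-.1177,.30,8.5),(.522,-.1177,.30,53.5))
E
```

```text
bread n 2872 z [0.217  0.2219] ty [0.0566 0.1354] tx [-0.0379 -0.0259]
  far end tx [-0.0374 -0.0254]
bread n 4975 z [0.1871 0.2218] ty [0.056  0.1363] tx [0.0256 0.0374]
  far end tx [0.0255 0.037 ]
bread n 2313 z [0.2142 0.2218] ty [-0.05    0.0355] tx [-0.0388 -0.0266]
  far end tx [-0.0383 -0.0271]
bread n 3384 z [0.1871 0.2217] ty [-0.0492  0.035 ] tx [0.0262 0.0378]
  far end tx [0.0262 0.0374]
  y0 -0.05 range -0.0824 0.0831 gaps [(np.float64(-0.0434), np.float64(-0.021)), (np.float64(0.028), np.float64(0.0503))]
  y0 -0.03 range -0.082 0.083 gaps [(np.float64(-0.0438), np.float64(-0.0213)), (np.float64(0.0269), np.float64(0.05))]
  y0 -0.01 range -0.0824 0.0831 gaps [(np.float64(-0.0436), np.float64(-0.0215)), (np.float64(0.0269), np.float64(0.0499))]
  y0 0.01 range -0.0823 0.0832 gaps [(np.float64(-0.044), np.float64(-0.0216)), (np.float64(0.0268), np.float64(0.0499))]
  y0 0.03 range -0.0823 0.0831 gaps [(np.float64(0.0357), np.float64(0.0445))]
  y0 0.05 range -0.0823 0.083 gaps []
  y0 0.07 range -0.0823 0.0828 gaps [(np.float64(-0.0438), np.float64(-0.0217)), (np.float64(0.0268), np.float64(0.0497))]
  y0 0.09 range -0.0826 0.083 gaps [(np.float64(-0.0435), np.float64(-0.0217)), (np.float64(0.0265), np.float64(0.0494))]
  y0 0.11 range -0.0824 0.0827 gaps [(np.float64(-0.0438), np.float64(-0.0216)), (np.float64(0.0263), np.float64(0.0494))]
  y0 0.13 range -0.0825 0.0826 gaps [(np.float64(-0.0435), np.float64(-0.0218)), (np.float64(0.0262), np.float64(0.0493))]
t 31.80 pos [ 0.4767 -0.0165  0.2873] head 8.51 op 0.348 F [ 0.1 -0.3  0.9] q [-0.25 -0.21  1.99 -0.    1.36 -0.4 ]
  -> [0.522, -0.1177, 0.3, 8.5] [-0.0082,0.0001,0.0036] [0.1068,-0.0120,0.0299] rows>=2.7
  -> [0.522, -0.1177, 0.3, 53.5] [-0.0063,-0.7853,0.0066] [0.1068,-0.0120,0.0299] rows>=6.3
```

View pics/w22.png

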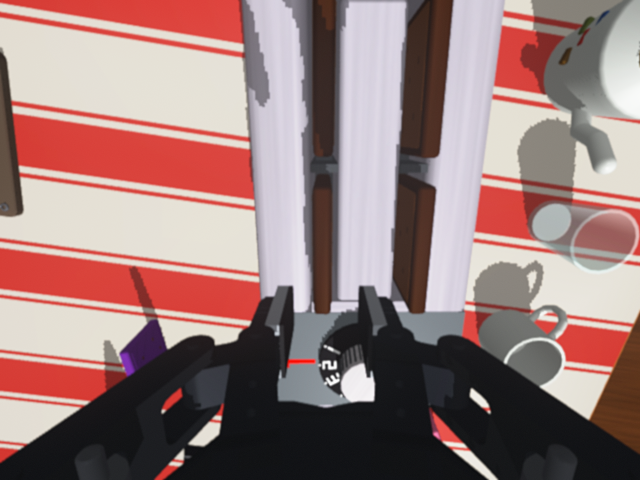

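{"name": "jog_arm", "arguments": {
  "deltas": [
    [[-0.008, 0, 0.003], [0.02, -0.01, 0.005], 0.65],
    [[-0.008, 0, 0.003], [0.055, -0.012, 0.015], 0.65],
    [[-0.008, 0, 0.003], [0.09, -0.012, 0.025], 0.65],
    [[-0.008, 0, 0.003], [0.107, -0.012, 0.03], 0.65],
    [[-0.008, 0, 0.003], [0.107, -0.012, 0.03], 0.65],
    [[-0.008, 0, 0.003], [0.107, -0.012, 0.03], 0.65],
    [[-0.008, 0, 0.003], [0.107, -0.012, 0.03], 0.65]
  ]
}}

```text
time: 32.38
eef_pos: [0.5214, -0.117, 0.2988]
tcp_rot: [0.536, -0.462, 0.461, -0.536]
contact_force: [-0.8, 0.6, 0.8]
opening: 0.653
```

```bash
python3 - <<'E'
from m import *
c=cam('wrist','w23.png');W=world(c)
for k in comps((W[...,2]>.209)&(W[...,2]<.219)&(W[...,1]<-.08)&(W[...,0]<.57),100): rect(W,k,'collar')
c=cam('top','top23.png')
W=world(c)
for k in comps((W[...,2]>.205)&(W[...,2]<.225)&(W[...,1]<-.08)&(W[...,1]>-.15)&(abs(W[...,0]-.52)<.05),20): rect(W,k,'collar')
go((.522,-.1175,.192,8.5))
E
```

```text
collar 2449 c [ 522.4 -116.9] sz [39.8 40.5] a 87.38 z 0.2154
collar 48 c [ 513.4 -106. ] sz [33.7  9.8] a 38.47 z 0.2156
t 32.48 pos [ 0.5216 -0.1167  0.2995] head 8.58 op 0.649 F [-0.4 -0.4  0.4] q [-0.41 -0.07  1.84 -0.    1.37 -0.56]
  -> [0.522, -0.1175, 0.192, 8.5] [0.0006,0.0014,-0.0003] [0.0009,0.1075,0.0004] rows>=2.6
```

View pics/w23.png

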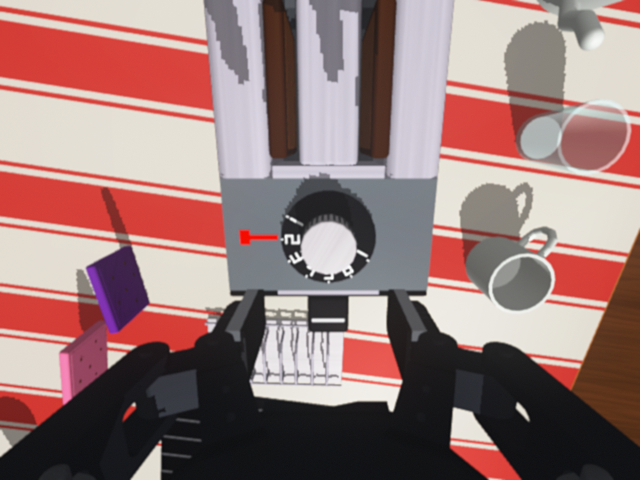

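{"name": "jog_arm", "arguments": {
  "deltas": [
    [[0, 0, 0], [0.001, 0.04, 0.001], 0.65],
    [[0, 0, 0], [0.001, 0.07, 0.001], 0.65],
    [[0, 0, 0], [0.001, 0.09, 0.001], 0.65],
    [[0, 0, 0], [0.001, 0.102, 0.001], 0.65],
    [[0, 0, 0], [0.001, 0.107, 0.001], 0.65],
    [[0, 0, 0], [0.001, 0.107, 0.001], 0.65],
    [[0, 0, 0], [0.001, 0.107, 0.001], 0.3],
    [[0, 0, 0], [0.001, 0.107, 0.001], 0.3],
    [[0, 0, 0], [0.001, 0.107, 0.001], 0.3],
    [[0, 0, 0], [0.001, 0.107, 0.001], 0.3]
  ],
  "force": 40
}}

```text
time: 33.32
eef_pos: [0.5234, -0.1177, 0.1946]
tcp_rot: [-0.536, 0.461, -0.462, 0.536]
contact_force: [-2.6, 1.2, 5.7]
opening: 0.452
```

{"name": "jog_arm", "arguments": {
  "deltas": [
    [[0, 0, 0], [0, 0, 0], 0.3],
    [[0, 0, 0], [0, 0, 0], 0.3]
  ]
}}

```text
time: 33.48
eef_pos: [0.5233, -0.1177, 0.1946]
tcp_rot: [-0.536, 0.461, -0.462, 0.536]
contact_force: [-1.3, 0.6, -0.2]
opening: 0.451
```

```bash
python3 - <<'E'
from m import *
s=ctrl.get_state();p=s['eef_pos'];go((p[0],p[1],p[2],-81.5))
print(s['wrist_torque'])
E
```

```text
t 33.48 pos [ 0.5233 -0.1177  0.1946] head 8.58 op 0.451 F [-1.3  0.6 -0.2] q [-0.41  0.01  1.95  0.    1.17 -0.56]
  -> [np.float64(0.523333717348077), np.float64(-0.11766193733961111), np.float64(0.1946247017313028), -81.5] [-0.0021,1.5721,-0.0006] [0.0000,0.0000,0.0000] rows>=12.6
[0.04671465 0.20175217 0.01212464]
```

{"name": "jog_arm", "arguments": {
  "deltas": [
    [[0, 0.1, 0], [0, 0, 0], 0.3],
    [[0, 0.2, 0], [0, 0, 0], 0.3],
    [[0, 0.3, 0], [0, 0, 0], 0.3],
    [[0, 0.4, 0], [0, 0, 0], 0.3],
    [[0, 0.5, 0], [0, 0, 0], 0.3],
    [[0, 0.6, 0], [0, 0, 0], 0.3],
    [[0, 0.7, 0], [0, 0, 0], 0.3],
    [[0, 0.8, 0], [0, 0, 0], 0.3],
    [[0, 0.8, 0], [0, 0, 0], 0.3]
  ]
}}

```text
time: 34.23
eef_pos: [0.5229, -0.1176, 0.1947]
tcp_rot: [0.313, -0.634, 0.634, -0.314]
contact_force: [-3.2, 0.8, 2.1]
opening: 0.449
```

```bash
python3 - <<'E'
from m import *
go((.5233,-.1177,.1946,-81.5));cam('top','top24.png')
import cv2
im=cv2.imread('pics/top24.png');cv2.imwrite('pics/col24.png',cv2.resize(im[170:260,330:420],None,fx=6,fy=6,interpolation=cv2.INTER_CUBIC))
E
```

```text
t 34.23 pos [ 0.5229 -0.1176  0.1947] head -37.37 op 0.449 F [-3.2  0.8  2.1] q [-0.41  0.01  1.95 -0.    1.18  0.24]
  -> [0.5233, -0.1177, 0.1946, -81.5] [-0.0005,0.7702,-0.0003] [-0.0001,0.0001,0.0004] rows>=6.2
```

View pics/col24.png

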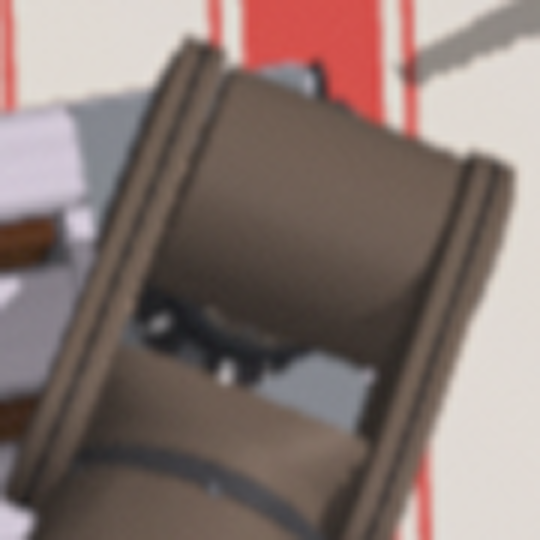

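{"name": "jog_arm", "arguments": {
  "deltas": [
    [[0, 0.1, 0], [0, 0, 0], 0.3],
    [[0, 0.2, 0], [0, 0, 0], 0.3],
    [[0, 0.3, 0], [0, 0, 0], 0.3],
    [[0, 0.4, 0], [0, 0, 0], 0.3],
    [[0, 0.5, 0], [0, 0, 0], 0.3],
    [[0, 0.6, 0], [0, 0, 0], 0.3],
    [[0, 0.7, 0], [0, 0, 0], 0.3],
    [[0, 0.78, 0], [0, 0, 0], 0.3],
    [[0, 0.78, 0], [0, 0, 0], 0.3]
  ]
}}

```text
time: 35.03
eef_pos: [0.5227, -0.1172, 0.1946]
tcp_rot: [-0.051, 0.706, -0.705, 0.051]
contact_force: [-2.9, 1.9, 1.8]
opening: 0.454
```

{"name": "jog_arm", "arguments": {
  "deltas": [
    [[0, 0, 0], [0, 0, 0], 0.65],
    [[0, 0, 0], [0, 0, 0], 0.65],
    [[0, 0, 0], [0, 0, 0], 0.65],
    [[0, 0, 0], [0, 0, 0], 0.65],
    [[0, 0, 0], [0, -0.03, 0], 0.65],
    [[0, 0, 0], [0, -0.07, 0], 0.65],
    [[0, 0, 0], [0, -0.1, 0], 0.65],
    [[0, 0, 0], [0, -0.11, 0], 0.65]
  ]
}}

```text
time: 35.7
eef_pos: [0.5249, -0.1183, 0.3112]
tcp_rot: [0.048, -0.704, 0.707, -0.054]
contact_force: [0.1, -0.0, 1.6]
opening: 0.652
```

```bash
python3 - <<'E'
from m import *
go((.534,-.1978,.28,8.5),(.534,-.1978,.28,-81.5));cam('wrist','w25.png')
E
```

```text
t 35.70 pos [ 0.5249 -0.1183  0.3112] head -81.74 op 0.652 F [ 0.1 -0.   1.6] q [-0.41 -0.08  1.83  0.    1.38  1.02]
  -> [0.534, -0.1978, 0.28, 8.5] [-0.0110,-1.5749,-0.0031] [0.0027,0.0316,0.0798] rows>=12.6
  -> [0.534, -0.1978, 0.28, -81.5] [-0.0050,-0.0041,-0.0089] [0.0027,0.0316,0.0798] rows>=2.1
```

View pics/w25.png

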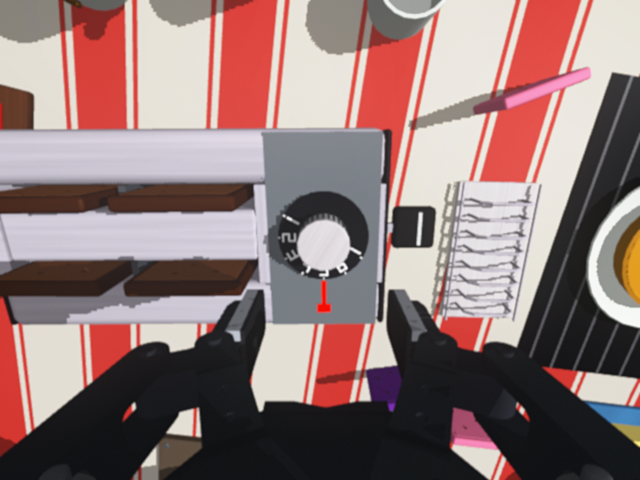

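```bash
python3 - <<'E'
from m import *
im=cv2.imread('pics/w25.png');cv2.imwrite('pics/col25.png',cv2.resize(im[180:320,260:390],None,fx=4,fy=4,interpolation=cv2.INTER_CUBIC))
go((.5346,-.2015,.28,-171.5))
E
```

```text
t 35.75 pos [ 0.525  -0.1183  0.3112] head -81.74 op 0.653 F [ 0.6 -0.2  1.7] q [-0.41 -0.08  1.83  0.    1.38  1.02]
  -> [0.5346, -0.2015, 0.28, -171.5] [0.0031,1.5665,-0.0114] [0.0028,0.0316,0.0836] rows>=12.5
```

View pics/col25.png

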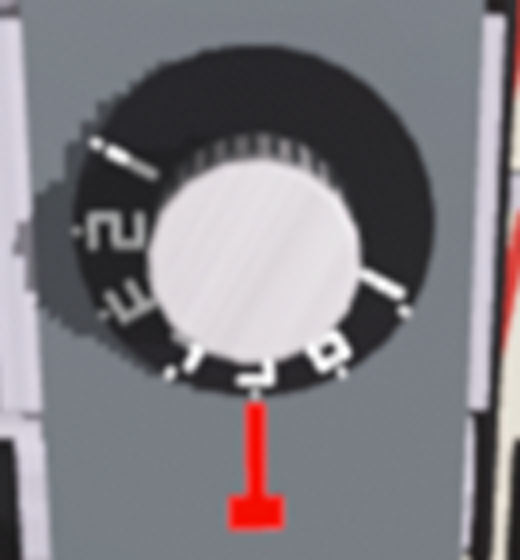

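{"name": "jog_arm", "arguments": {
  "deltas": [
    [[0, 0.12, 0], [0.003, 0, 0.03], 0.0],
    [[0, 0.24, 0], [0.003, 0, 0.06], 0.0],
    [[0, 0.36, 0], [0.003, 0, 0.083], 0.0],
    [[0, 0.48, 0], [0.003, 0, 0.083], 0.0],
    [[0, 0.6, 0], [0.003, 0, 0.083], 0.0],
    [[0, 0.72, 0], [0.003, 0, 0.083], 0.0],
    [[0, 0.84, 0], [0.003, 0, 0.083], 0.0],
    [[0, 0.96, 0], [0.003, 0, 0.083], 0.0],
    [[0, 1.08, 0], [0.003, 0, 0.083], 0.0],
    [[0, 1.2, 0], [0.003, 0, 0.083], 0.0]
  ]
}}

```text
time: 36.58
eef_pos: [0.5335, -0.2007, 0.3093]
tcp_rot: [0.361, 0.61, -0.609, -0.355]
contact_force: [-0.2, 0.0, -0.3]
opening: -0.002
```

```bash
python3 - <<'E'
from m import *
go((.5346,-.2015,.24,-171.5))
E
```

```text
t 36.58 pos [ 0.5335 -0.2007  0.3093] head -150.81 op -0.002 F [-0.2  0.  -0.3] q [-0.54 -0.    1.75  0.    1.38  2.09]
  -> [0.5346, -0.2015, 0.24, -171.5] [0.0064,0.3611,-0.0048] [-0.0008,0.0693,-0.0002] rows>=2.9
```

{"name": "jog_arm", "arguments": {
  "deltas": [
    [[0.006, 0.12, -0.005], [-0.001, 0, 0], 0.0],
    [[0.006, 0.24, -0.005], [-0.001, 0.02, 0], 0.0],
    [[0.006, 0.36, -0.005], [-0.001, 0.05, 0], 0.0],
    [[0.006, 0.36, -0.005], [-0.001, 0.08, 0], 0.0],
    [[0.006, 0.36, -0.005], [-0.001, 0.11, 0], 0.0],
    [[0.006, 0.36, -0.005], [-0.001, 0.125, 0], 0.0],
    [[0.006, 0.36, -0.005], [-0.001, 0.125, 0], 0.0],
    [[0.006, 0.36, -0.005], [-0.001, 0.125, 0], 0.0]
  ]
}}

```text
time: 37.25
eef_pos: [0.5338, -0.2013, 0.182]
tcp_rot: [-0.46, -0.536, 0.536, 0.463]
contact_force: [0.1, -0.3, -0.1]
opening: 0.0
```

```bash
python3 - <<'E'
from m import *
go((.5346,-.2015,.165,-171.5),(.5346,-.2015,.118,-171.5))
c=cam('wrist','w26.png');W=world(c)
for n in('side','top'):
    c=cam(n,n+'26.png');W=world(c)
    for m in comps((W[...,2]>.155)&(W[...,2]<.172)&(W[...,0]>.48)&(W[...,0]<.6)&(W[...,1]<-.165)&(W[...,1]>-.3),8): rect(W,m,n)
E
```

```text
t 37.25 pos [ 0.5338 -0.2013  0.182 ] head -171.42 op 0.000 F [ 0.1 -0.3 -0.1] q [-0.54  0.11  1.88  0.    1.16  2.45]
  -> [0.5346, -0.2015, 0.165, -171.5] [-0.0030,0.0014,0.0029] [-0.0004,0.0170,-0.0008] rows>=0.4
  -> [0.5346, -0.2015, 0.118, -171.5] [-0.0030,0.0014,0.0029] [-0.0005,0.0640,-0.0009] rows>=1.5
side 120 c [ 533.3 -200.4] sz [37.  31.6] a 6.97 z 0.1648
top 13 c [ 534.5 -186.6] sz [12.4  6.8] a 22.79 z 0.1658
```

View pics/side26.png

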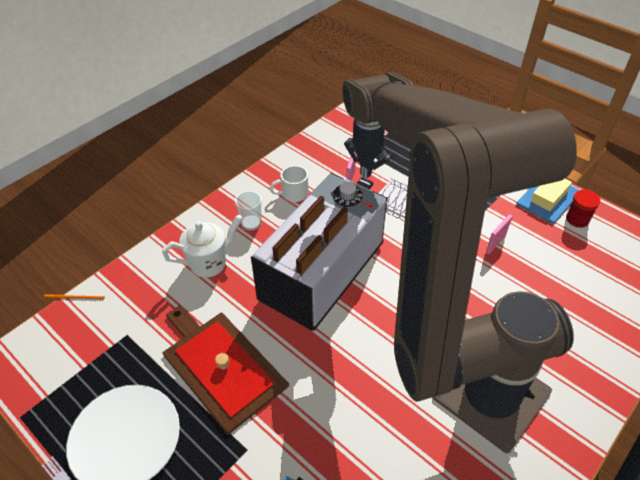

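View pics/w26.png

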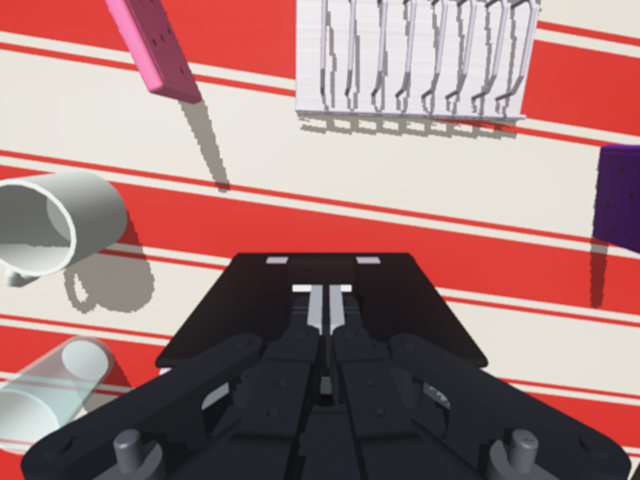

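{"name": "jog_arm", "arguments": {
  "deltas": [
    [[-0.003, 0, 0.003], [0, 0.01, -0.001], 0.0],
    [[-0.003, 0, 0.003], [0, 0.018, -0.001], 0.0],
    [[-0.003, 0, 0.003], [0, 0.026, -0.001], 0.0],
    [[-0.003, 0, 0.003], [0, 0.034, -0.001], 0.0],
    [[-0.003, 0, 0.003], [0, 0.042, -0.001], 0.0],
    [[-0.003, 0, 0.003], [0, 0.05, -0.001], 0.0],
    [[-0.003, 0, 0.003], [0, 0.057, -0.001], 0.0],
    [[-0.003, 0, 0.003], [0, 0.062, -0.001], 0.0],
    [[-0.003, 0, 0.003], [0, 0.063, -0.001], 0.0],
    [[-0.003, 0, 0.003], [0, 0.063, -0.001], 0.0]
  ]
}}

```text
time: 38.23
eef_pos: [0.5364, -0.202, 0.1218]
tcp_rot: [0.463, 0.536, -0.536, -0.459]
contact_force: [0.4, 0.7, 0.4]
opening: 0.002
```

```bash
python3 - <<'E'
from chk import *
go()
for n in('side','top'):
    c=cam(n,n+'27.png');W=world(c);tx,ty=T(W);z=W[...,2];px=c['pixels'].astype(int)
    b=(px[...,2]>px[...,0]+12)&(px[...,2]<150)&(z>.15)&(z<.23)&(abs(tx)<.06)&(ty>-.06)&(ty<.15)
    for k in comps(b,15): print(n,k.sum(),np.percentile(z[k],[50,99]).round(4))
    for m in comps((z>.1)&(z<.172)&(abs(tx)<.02)&(ty>-.215)&(ty<-.178),8): rect(W,m,n)
E
```

```text
t 38.23 pos [ 0.5364 -0.202   0.1218] head -171.43 op 0.002 F [0.4 0.7 0.4] q [-0.54  0.18  1.92 -0.    1.04  2.45]
side 120 [0.1749 0.1811]
side 122 [0.176  0.1798]
side 130 [0.1754 0.1801]
side 155 [0.175 0.181]
side 50 c [ 531.7 -194.1] sz [35.  23.4] a 39.32 z 0.1657
top 229 [0.1741 0.1826]
top 231 [0.1745 0.1811]
top 200 [0.1746 0.182 ]
top 216 [0.1746 0.1815]
```

{"name": "jog_arm", "arguments": {
  "deltas": [
    [[0, 0, 0], [0, -0.02, 0], 0.0],
    [[0, 0, 0], [0, -0.05, 0], 0.0],
    [[0, 0, 0], [0, -0.09, 0], 0.0],
    [[0, 0, 0], [0, -0.13, 0], 0.0],
    [[0, 0, 0], [0.03, -0.16, 0], 0.0],
    [[0, 0, 0], [-0.08, -0.16, 0], 0.0],
    [[0, 0, 0], [-0.08, -0.17, 0], 0.0],
    [[0, 0, 0], [-0.08, -0.17, 0], 0.0],
    [[0, 0, 0], [-0.08, -0.17, 0], 0.0]
  ]
}}

```text
time: 39.08
eef_pos: [0.5485, -0.2853, 0.2951]
tcp_rot: [-0.466, -0.535, 0.535, 0.458]
contact_force: [0.1, 0.1, -0.2]
opening: 0.0
```

```bash
python3 - <<'E'
from chk import *
go()
cam('wrist','w28.png')
for n in('side','top'):
    c=cam(n,n+'28.png');W=world(c);tx,ty=T(W);z=W[...,2];px=c['pixels'].astype(int)
    b=(px[...,2]>px[...,0]+12)&(px[...,2]<150)&(z>.15)&(z<.23)&(abs(tx)<.06)&(ty>-.06)&(ty<.15)
    for k in comps(b,15): print(n,k.sum(),np.percentile(z[k],[50,99]).round(4))
    for m in comps((z>.1)&(z<.172)&(abs(tx)<.02)&(ty>-.215)&(ty<-.178),8): rect(W,m,n+' lever')
    r,g=px[...,2],px[...,1]
    rect(W,(z>.016)&(z<.03)&(r>110)&(r-g>60)&(W[...,1]>.2)&(W[...,1]<.5)&(W[...,0]>.35)&(W[...,0]<.6),n+'lid')
E
```

```text
t 39.08 pos [ 0.5485 -0.2853  0.2951] head -171.62 op 0.000 F [ 0.1  0.1 -0.2] q [-0.64  0.11  1.66 -0.    1.35  2.35]
side 113 [0.1753 0.1815]
side 124 [0.1756 0.1817]
side 131 [0.1753 0.18  ]
side 156 [0.1752 0.1808]
sidelid 4385 c [485.6 352.9] sz [122.5 224.7] a 83.31 z 0.0218
top 230 [0.1742 0.1805]
top 229 [0.1744 0.1817]
top 209 [0.1742 0.1819]
top 213 [0.1745 0.1807]
top lever 232 c [ 534.4 -198.2] sz [38.  36.2] a 9.85 z 0.1203
toplid 3664 c [482.6 353.3] sz [124.  220.9] a 83.69 z 0.0215
```

View pics/top28.png

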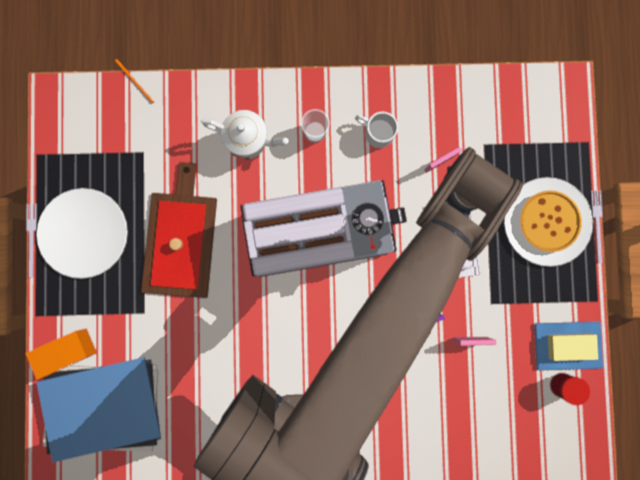

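View pics/w28.png

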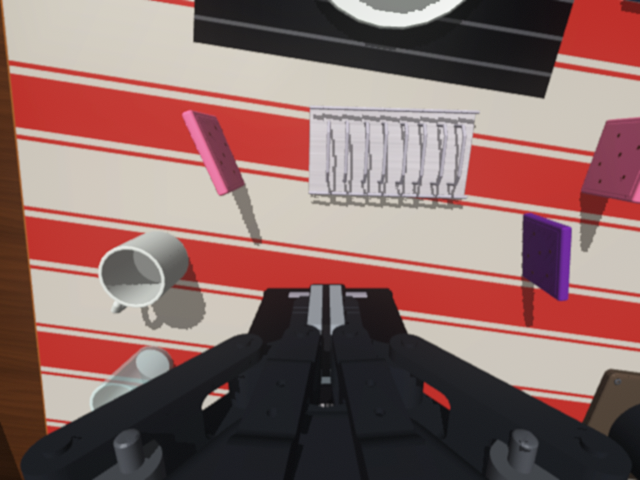

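```bash
python3 - <<'E'
from h import *
im=cv2.imread('pics/top28.png');cv2.imwrite('pics/col28.png',cv2.resize(im[190:260,335:410],None,fx=7,fy=7,interpolation=cv2.INTER_CUBIC))
E
```

```text
(no output)
```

View pics/col28.png

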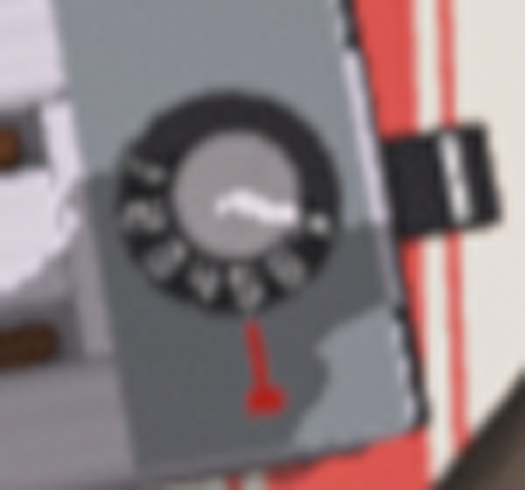

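The number 5 sits at the red index bar.

```bash
python3 -c "
from plant import ctrl
print(ctrl.sign_off())"
```

```text
the job is handed in; nothing more can be done
None
```

The toast job is done and handed in at about 39 s of the 210 s allowed; the hand-in gives no verdict.

- **Lid:** it lies flat on the board, about 2 mm from its middle, with its top measured at 21 mm.
- **Bread:** four slices were in the rack, and each now stands in its own bay. The rack is empty.
- **Collar:** I turned it from 2 to 5, and the last picture shows 5 at the red index bar.
- **Lever:** I pushed it down last. With the arm clear, its top measured 120 mm and the slices' top edges about 175 mm, both 45 mm lower than before, so it is latched.
- **Left alone:** the teapot, glass, cup and pink and purple look-alikes were not touched, judging from the pictures rather than measured.

None of the last checks failed or disagreed by more than about 3 mm. I saw no sign of the lid or rack being knocked.

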